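Shingle the slide cases in the sorting tray

TASK

Lay the three slide cases in the dark sorting tray as a shingled row so that every white label strip shows and the urgent red one can be taken first: blue first, on the sloping headrest with its foot in the step next to it, then yellow and then red, each one step nearer the tray's open end and leaning flat on the case before. Every case ends lid up and label end uppermost, foot right down on the tray floor behind its own bright rib and square between the side walls. There is glass inside, so lay them down gently, never let one drop, and leave the other things on the bench where they are.

Things in the scene. Friction and masses are not known exactly. Their poses are not given: they have to be found in the camera images.
- tray: dark steel sorting tray, 140 long (x) x 68 wide (y) mm, fixed to the worktop by magnetic feet. Origin: centre of its underside; x points along the row from the open end (finger lip, nearer the robot) to the headrest end, z up. Floor 8 mm above the worktop; side walls 62 mm apart inside, 9 mm above the floor. Headrest: plate 46 mm wide, rising at 30 degrees towards +x
- seat_1 (a point): step 1 of the tray: the point on the tray floor, midway between the side walls, where the middle of a case's lower foot edge rests; at the bottom of the headrest: the headrest's upper face starts 10 mm and ends 70 mm up the slope from here. Its bright cross rib, 4 mm high, 6 mm wide, begins 3.8 mm farther towards -x. Axes as the tray's
- seat_2 (a point): step 2 of the tray: the point on the tray floor, midway between the side walls, where the middle of a case's lower foot edge rests; 18 mm from seat_1 towards the tray's -x. Its bright cross rib, 4 mm high, 6 mm wide, begins 3.8 mm farther towards -x. Axes as the tray's
- seat_3 (a point): step 3 of the tray: the point on the tray floor, midway between the side walls, where the middle of a case's lower foot edge rests; 36 mm from seat_1 towards the tray's -x. Its bright cross rib, 4 mm high, 6 mm wide, begins 3.8 mm farther towards -x. Axes as the tray's
- blue_case_mid (a point): centre (half-way up) of the blue slide case, a loose flat rigid plastic box 84 long (x) x 58 wide (y) x 9 thick (z) mm, about 60 g; starts flat on the worktop, blue lid up. x points from the hinged foot end to the end with the blank white label strip, z out of the lid
- blue_case_foot (a point): middle of the blue case's lower foot edge: 42 mm from its centre towards -x and 4.5 mm towards -z (underside); axes as the case's
- yellow_case_mid (a point): centre (half-way up) of the yellow slide case, a loose flat rigid plastic box 84 long (x) x 58 wide (y) x 9 thick (z) mm, about 60 g; starts flat on the worktop, yellow lid up. x points from the hinged foot end to the end with the blank white label strip, z out of the lid
- yellow_case_foot (a point): middle of the yellow case's lower foot edge: 42 mm from its centre towards -x and 4.5 mm towards -z (underside); axes as the case's
- red_case_mid (a point): centre (half-way up) of the red slide case, a loose flat rigid plastic box 84 long (x) x 58 wide (y) x 9 thick (z) mm, about 60 g; starts flat on the worktop, red lid up. x points from the hinged foot end to the end with the blank white label strip, z out of the lid
- red_case_foot (a point): middle of the red case's lower foot edge: 42 mm from its centre towards -x and 4.5 mm towards -z (underside); axes as the case's
- tape_roll: bystander, not to be disturbed: roll of black tape lying flat, 55 mm across, 19 mm high. Origin: centre of its underside
- green_box: bystander, not to be disturbed: small green slide box, 39 x 86 x 30 mm. Origin: centre of its underside
- dish: bystander, not to be disturbed: clear petri dish, 60 mm across, 15 mm high. Origin: centre of its underside
- calipers: bystander, not to be disturbed: digital caliper lying flat, 64 x 164 x 15 mm. Origin: centre of its underside
- microscope: tall black video microscope, about 490 mm high, fixed at the left of the worktop beyond a low balance; an obstacle: draw the arm back before swinging past it. Origin: a point of its stand 114 mm above the worktop

How it is judged:
By the outcome, as a careful person would: the job done as asked, in the order asked, and still so for the second after the job is handed in, with the robot touching nothing.
It also fails if it takes over 62 s, if anything falls off the work surface, if the arm or the gripper's body presses on something with over 40 N, if the wrist force passes 120 N, or if a joint passes its speed limit or range.

ROBOT

A 6-joint arm with a two-finger parallel gripper is mounted at the origin on a cart in front of the work surface, level with it; the furniture and walls round the work are solid. World frame = base frame: x ahead of the robot, y to its left, z up, the work surface at z = 0. Lengths are in m, angles in rad, forces in N, time in s.
With the tool pointing down it reaches from about 0.375 to 0.9 m from the base axis. Payload 3.1 kg.
Tool frame: the origin (TCP) lies on the centre line of the jaws, within the pads' length; the fingertips stand 14 mm ahead of it and the grasp point (between the pads) lies 5 mm behind it; y points along the fingers, z is the direction in which the jaws open and shut, and the axes are right-handed (so a half turn about y gives the same grasp; the last joint's range is limited). The gripper opens to 87 mm and grips with 3 to 60 N. Pads are 19 mm wide; open, the fingers measure 117 mm over their backs; the gripper's body (75 mm by 190 mm) begins 51 mm behind the grasp point.
Start: joints at [1.079, 0.527, 1.433, -0, 1.181, -0.178], TCP at [0.192, 0.595, 0.237] pointing down, gripper open.
Joint ranges: [-3.08, 3.08], [-0.75, 2.2], [0.22, 2.44], [-1.43, 4.57], [0, 2.65], [-2.85, 2.85]. Speed limits (rad/s): [2.79, 2.79, 3.14, 3.14, 3.14, 3.14].

INTERFACE

Orientations are given as a unit quaternion [x, y, z, w].
In Python, from rig import robot, vision gives the robot as it stands.
- The arm moves only by the shell command python3 -m crank 'ROWS' [FORCE]. ROWS is JSON, a list of rows, each a list of 7 numbers: the shift along the tool's x, y, z as a fraction of full scale, then the turn, a rotation vector about the tool's x, y, z as a fraction of full scale, then the gripper command: -1 is shut, 1 is fully open, values between are in proportion. In form: [[x, y, z, wx, wy, wz, grip], ...]. A call has 1 to 10 rows; each row is the pose to reach, as a shift and turn from the pose commanded when the call began, along the tool's axes at that moment, turning the shorter way round; what a row does not reach only later rows make up. Full scale, the value 1, is 50 cm for a shift and pi rad for a turn. A row lasts 1/8 s, in which the tool goes at most 62.5 mm and 10.7 degrees, less where a joint would pass 70% of its speed; a pose out of reach is approached as far as the arm can. A call with a number of a shift or a turn outside -1 to 1 is refused whole. A call with a gripper value outside its range is refused whole. The fingers move at their own pace and stop on an object; FORCE is the grip in N (left out, the last holds). Time passes only in rows, so rows that repeat a pose let the fingers close. It gives the time, the measured TCP pose, the force and the opening at its end, in the units of the state.
- robot.get_obs(): the state, without advancing time (a new reading comes with each control period).
- vision.camera(name): name is "scene" or "top" or "wrist"; returns the picture (420x560x3 uint8, blue, green, red); there is no depth.
- vision.camera_info(name): a dict with "vfov" (degrees; the focal length in pixels is half the picture's height over the tangent of half this angle, whatever the lens; pixels are square), "cx", "cy" (the principal point, pixels), "world_from_camera" (4x4, takes a point from camera to world coordinates); the wrist camera has in their place "tool_from_camera" (4x4, takes a point from camera to tool coordinates, whose origin is the TCP and whose axes are the tool frame's). Camera axes: x right, y up, looking along -z (the intrinsics and any distortion apply to the point x, -y, -z); pixel columns grow to the right and rows downward; lengths in m; the calibration is good to about 2 mm. The wrist camera is an equidistant fisheye: a pixel r from the principal point sees the ray r / f radians off the axis. A picture is of the moment at which its call begins: read the wrist's pose just before it. camera_info takes no time and is no camera call.
- robot.hand_in(): hands the job in, once; it reports no verdict.
The state is a dict: "time": time; "q": joint angles; "joint_velocities": joint speeds; "joint_torque": joint torques, N m; "position": TCP position; "tool_rot": TCP orientation; "ft_force": force on the tool from outside, world axes, zero at the start; "moment": the same for the moment, N m; "grip_width": finger opening in m.
Only numpy, scipy, OpenCV 4.12 (cv2) and the standard library are available. Lean on these libraries where they do the work, as an engineer would, in place of code of your own. Each camera call takes 0.05 s, during which the arm holds its last target.

## Working session

There is one attempt and no reset: what is moved stays moved. The work goes in short steps, Python scripts to look and compute and a shell command to move; the robot and the scene stay as the last step left them, time stands still between calls to the robot, and variables do not carry over. Pictures are saved under pics/ and viewed, and the job is handed in when it is done.

```bash
ls; mkdir -p pics; python3 - <<'E'
from rig import robot, vision
import cv2
o=robot.get_obs(); print(o)
for n in ("scene","top","wrist"):
    im=vision.camera(n); cv2.imwrite(f"pics/{n}0.png",im); print(n,vision.camera_info(n))
E
```

```text
pics
{'time': 0.0, 'q': array([ 1.07948906e+00,  5.28461281e-01,  1.43388160e+00, -4.50599572e-05,
        1.18141881e+00, -1.78531481e-01]), 'joint_velocities': array([-0.00124523,  0.00098976, -0.0008405 ,  0.00093832,  0.001057  ,
       -0.00015977]), 'joint_torque': array([ 1.09566132e-03, -4.40036523e+01, -1.76598090e+01,  6.34386786e-02,
        5.81715989e-02, -1.58438556e-04]), 'position': array([0.19197936, 0.59404792, 0.2355812 ]), 'tool_rot': array([ 0.69920711, -0.11036483,  0.10988853, -0.6977489 ]), 'ft_force': array([ 0.42061263, -0.25867609, -0.13257921]), 'moment': array([-0.01864832, -0.0684412 , -0.00573094]), 'grip_width': 0.08728145098542786}
scene {'vfov': 43.386124044842276, 'cx': 288.7484181725663, 'cy': 208.94221425866712, 'world_from_camera': array([[ 0.7712572 ,  0.37535827, -0.51407051, -0.08096942],
       [-0.63624757,  0.43083038, -0.63997985, -0.71348738],
       [-0.01874454,  0.82066518,  0.57110183,  0.84902732],
       [ 0.        ,  0.        ,  0.        ,  1.        ]])}
top {'vfov': 53.588304267944515, 'cx': 283.3162784748335, 'cy': 211.76405569405648, 'world_from_camera': array([[-0.02119172,  0.9933929 , -0.11278947,  0.46498539],
       [-0.99937214, -0.02425196, -0.02582964,  0.07689397],
       [-0.02839435,  0.11217128,  0.99328312,  1.28596914],
       [ 0.        ,  0.        ,  0.        ,  1.        ]])}
wrist {'vfov': 65.70646984690485, 'cx': 277.3083665155672, 'cy': 209.7889784047993, 'tool_from_camera': array([[ 4.16781913e-04, -9.58935047e-01, -2.83625461e-01,
        -7.77749210e-02],
       [-3.34233719e-04,  2.83625336e-01, -9.58935116e-01,
        -1.47941099e-01],
       [ 9.99999857e-01,  4.94464004e-04, -2.02298517e-04,
        -1.49966548e-04],
       [ 0.00000000e+00,  0.00000000e+00,  0.00000000e+00,
         1.00000000e+00]])}
```

View pics/scene0.png

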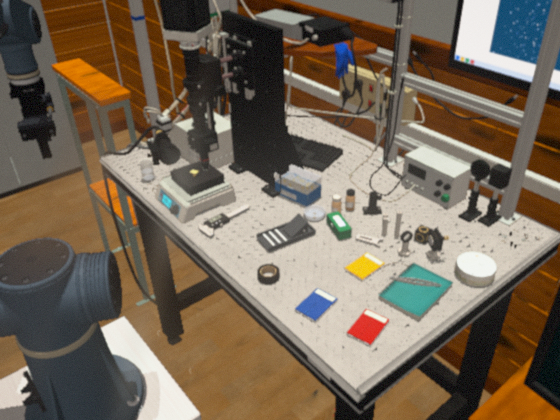

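View pics/top0.png

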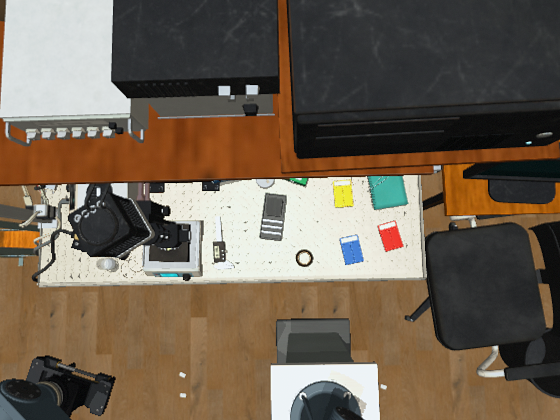

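View pics/wrist0.png

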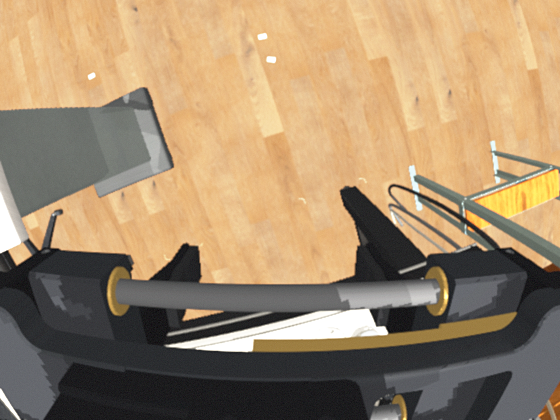

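```bash
cat > h.py <<'E'
import numpy as np, cv2
from scipy.spatial.transform import Rotation as R
from rig import robot, vision
def f_of(ci): return 210/np.tan(np.radians(ci["vfov"])/2)
def cam(name,obs=None):
    ci=vision.camera_info(name)
    if name=="wrist":
        T=np.eye(4); T[:3,:3]=R.from_quat(obs["tool_rot"]).as_matrix(); T[:3,3]=obs["position"]
        return ci, T@ci["tool_from_camera"]
    return ci, ci["world_from_camera"]
def rays(name,px,obs=None):
    ci,T=cam(name,obs); f=f_of(ci); px=np.atleast_2d(px).astype(float)
    d=(px-[ci["cx"],ci["cy"]])
    if name=="wrist":
        r=np.linalg.norm(d,axis=1); th=r/f; s=np.where(r>1e-9,np.sin(th)/np.maximum(r,1e-9),1/f)
        v=np.c_[d[:,0]*s,-d[:,1]*s,-np.cos(th)]
    else: v=np.c_[d[:,0]/f,-d[:,1]/f,-np.ones(len(d))]
    return T[:3,3], v@T[:3,:3].T
def onz(name,px,z,obs=None):
    o,v=rays(name,px,obs); t=(z-o[2])/v[:,2]; return o+v*t[:,None]
def proj(name,P,obs=None):
    ci,T=cam(name,obs); f=f_of(ci); P=np.atleast_2d(P); p=(P-T[:3,3])@T[:3,:3]
    if name=="wrist":
        n=np.hypot(p[:,0],p[:,1]); th=np.arctan2(n,-p[:,2]); k=th/np.maximum(n,1e-9)*f
    else: k=f/-p[:,2]
    return np.c_[ci["cx"]+k*p[:,0],ci["cy"]-k*p[:,1]]
def mask(im,c):
    h=cv2.cvtColor(im,cv2.COLOR_BGR2HSV)
    if c=="blue": m=cv2.inRange(h,(105,120,60),(130,255,255))
    if c=="yellow": m=cv2.inRange(h,(20,140,100),(35,255,255))
    if c=="red": m=cv2.inRange(h,(0,170,90),(8,255,255))|cv2.inRange(h,(172,170,90),(180,255,255))
    return m
E
python3 - <<'E'
from h import *
o=robot.get_obs(); print(np.round(R.from_quat(o["tool_rot"]).as_matrix(),3))
im=cv2.imread("pics/top0.png"); s=cv2.imread("pics/scene0.png")
for c in ("blue","yellow","red"):
  for n,i in (("top",im),("scene",s)):
    m=mask(i,c)
    k,l,st,ce=cv2.connectedComponentsWithStats(m)
    for j in range(1,k):
        if st[j,4]>100 : print(c,n,st[j],ce[j].round(1),onz(n,ce[j],.009).round(4))
cv2.imwrite("pics/topc.png",cv2.resize(im[165:285,190:430],None,fx=3.3,fy=3.3,interpolation=cv2.INTER_CUBIC))
cv2.imwrite("pics/scenec.png",cv2.resize(s[180:360,190:430],None,fx=3.3,fy=3.3,interpolation=cv2.INTER_CUBIC))
E
```

```text
[[ 0.951 -0.001  0.308]
 [-0.308 -0.001  0.951]
 [-0.    -1.    -0.002]]
blue top [341 240  22  25 388] [351.7 252. ] [[ 0.4816 -0.0954  0.009 ]]
blue scene [334  43  21  35 415] [342.5  57.9] [[1.6579 1.0214 0.009 ]]
blue scene [297 293  35  27 507] [313.8 305.8] [[ 0.4791 -0.0965  0.009 ]]
yellow top [333 182  20  25 371] [342.7 195.6] [[ 0.6558 -0.0747  0.009 ]]
yellow scene [346 255  38  24 429] [362.6 266.8] [[ 0.6541 -0.0758  0.009 ]]
red top [379 225  24  27 381] [390.8 238.2] [[ 0.5209 -0.2158  0.009 ]]
red scene [348 314  37  30 596] [366.2 328.5] [[ 0.5186 -0.2168  0.009 ]]
```

View pics/topc.png

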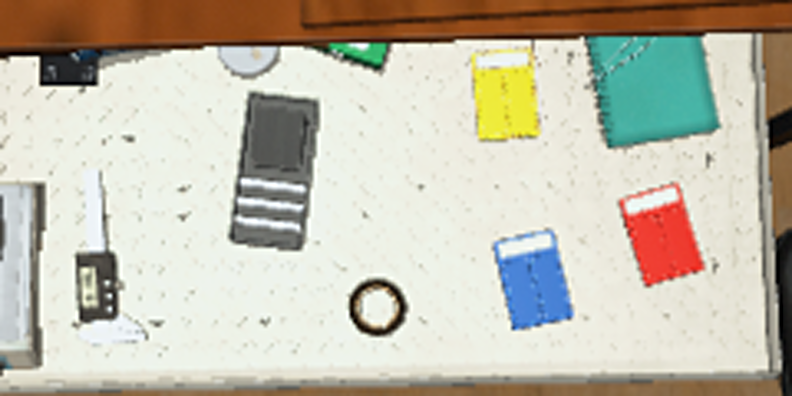

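View pics/scenec.png

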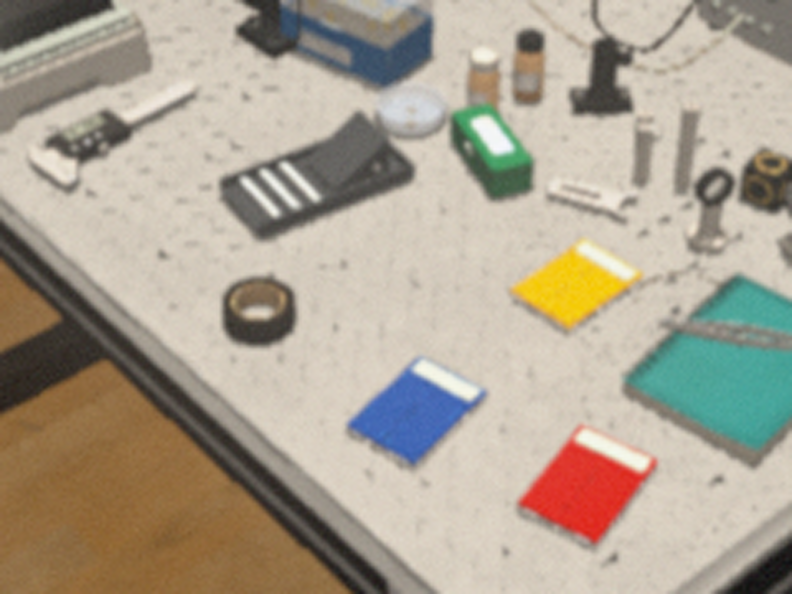

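```bash
python3 - <<'E'
from h import *
for p,z in (((70,230),.49),((110,250),.45),((190,245),.3),((190,235),.1),((200,275),.06),((145,275),.06),((40,283),0),((425,278),0),((425,175),0)): print(p,z,onz("top",p,z).round(3))
# tray corners in top pix
s=3.3
for n,p in (("tl",(250,93)),("tr",(318,100)),("br",(301,249)),("bl",(230,241))):
    q=(p[0]/s+190,p[1]/s+165); print(n,onz("top",q,.02).round(4))
E
```

```text
(70, 230) 0.49 [[0.53  0.514 0.49 ]]
(110, 250) 0.45 [[0.491 0.452 0.45 ]]
(190, 245) 0.3 [[0.503 0.326 0.3  ]]
(190, 235) 0.1 [[0.539 0.377 0.1  ]]
(200, 275) 0.06 [[0.423 0.357 0.06 ]]
(145, 275) 0.06 [[0.427 0.52  0.06 ]]
(40, 283) 0 [[0.407 0.871 0.   ]]
(425, 278) 0 [[ 0.399 -0.315  0.   ]]
(425, 175) 0 [[ 0.715 -0.333  0.   ]]
tl [[0.6677 0.1628 0.02  ]]
tr [[0.6595 0.0994 0.02  ]]
br [[0.5211 0.1181 0.02  ]]
bl [[0.5299 0.1835 0.02  ]]
```

```bash
cat >> h.py <<'E'
def Rt(yaw,tilt=0.):
    """tool down with z=world y rotated by yaw; tilt>0: tool back leans toward -x (robot), in case frame"""
    c,s=np.cos(tilt),np.sin(tilt)
    X=np.array([c,0,s]); Y=np.array([s,0,-c]); Z=np.cross(X,Y)
    return R.from_euler("z",yaw).as_matrix()@np.c_[X,Y,Z]
def row(pos,Rg,o=None):
    o=o or robot.get_obs(); A=R.from_quat(o["tool_rot"]).as_matrix()
    d=A.T@(np.array(pos)-o["position"])/.5
    w=R.from_matrix(A.T@Rg).as_rotvec()/np.pi
    return np.round(np.r_[d,w],4).tolist()
def shot(name,fn):
    o=robot.get_obs(); im=vision.camera(name); cv2.imwrite("pics/"+fn,im); return im,o
E
python3 - <<'E'
from h import *
print(Rt(0).round(2).tolist())
for p,y in (((.2,.38,.24),-.31),((.36,.17,.24),-.1),((.42,-.09,.2),.18),((.46,-.095,.16),.18)): print(row(p,Rt(y)))
E
```

```text
[[1.0, 0.0, 0.0], [0.0, 0.0, 1.0], [0.0, -1.0, 0.0]]
[0.147, -0.0078, -0.4028, 0.0005, -0.0009, -0.0001]
[0.5807, -0.0074, -0.7039, 0.0005, -0.0677, -0.0001]
[0.8549, 0.0732, -1.1617, 0.0005, -0.1569, -0.0002]
[0.9341, 0.1532, -1.1464, 0.0005, -0.1569, -0.0002]
```

```bash
python3 -m crank '[[0.04,-0.007,-0.11,0,0,0,1],[0.08,-0.007,-0.22,0,0,0,1],[0.11,-0.007,-0.32,0,0,0,1],[0.15,-0.007,-0.4,0,0,0,1],[0.25,-0.007,-0.48,0,-0.02,0,1],[0.36,-0.007,-0.55,0,-0.04,0,1],[0.47,-0.007,-0.63,0,-0.055,0,1],[0.58,-0.007,-0.7,0,-0.07,0,1],[0.63,-0.007,-0.82,0,-0.1,0,1]]'; python3 - <<'E'
from h import *
print(row((.44,-.095,.15),Rt(.19)))
E
```

```text
time: 1.27
position: [0.3669, 0.1186, 0.2405]
tool_rot: [-0.707, -0.003, 0.0, 0.707]
ft_force: [-0.1, 0.0, -0.2]
grip_width: 0.0871
[0.1436, 0.1816, -0.4278, 0.0001, -0.0591, 0.0013]
```

```bash
python3 -m crank '[[0.05,0.05,-0.11,0,-0.02,0,1],[0.12,0.09,-0.22,0,-0.04,0,1],[0.18,0.14,-0.33,0,-0.06,0,1],[0.23,0.2,-0.43,0,-0.06,0,1],[0.23,0.2,-0.43,0,-0.06,0,1],[0.23,0.2,-0.43,0,-0.06,0,1]]'; python3 - <<'E'
from h import *
im,o=shot("wrist","w1.png"); print(o["position"])
E
```

```text
time: 2.02
position: [0.4783, -0.0945, 0.1394]
tool_rot: [-0.704, -0.066, 0.067, 0.704]
ft_force: [0.0, -0.3, 0.2]
grip_width: 0.0868
[ 0.47833813 -0.09453854  0.13941814]
```

View pics/w1.png

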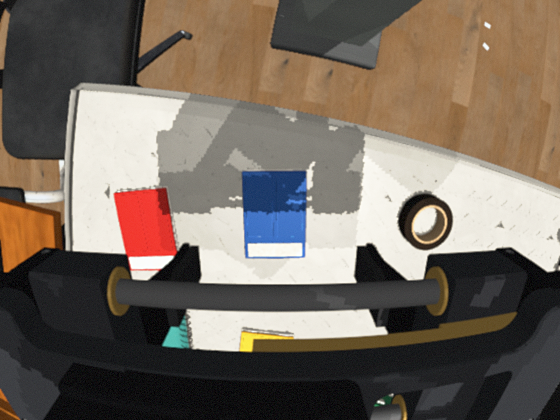

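```bash
cat >> h.py <<'E'
def quad(m,name,o,z,minA=300):
    k,l,st,ce=cv2.connectedComponentsWithStats(m); j=1+np.argmax(st[1:,4])
    m=(l==j).astype(np.uint8)
    c=max(cv2.findContours(m,cv2.RETR_EXTERNAL,cv2.CHAIN_APPROX_NONE)[0],key=len)[:,0]
    P=onz(name,c,z,o)[:,:2]
    (cx,cy),(w,h),a=cv2.minAreaRect((P*1000).astype(np.float32)); return (cx,cy),(w,h),a,ce[j]
E
python3 - <<'E'
from h import *
im=cv2.imread("pics/w1.png"); o=robot.get_obs()
print(quad(mask(im,"blue"),"wrist",o,.009)); print(quad(mask(im,"red"),"wrist",o,.009))
cv2.imwrite("pics/w1c.png",cv2.resize(im[150:280,200:340],None,fx=4.5,fy=4.5,interpolation=cv2.INTER_CUBIC))
for p in ((242.5,171),(306,171),(304,258),(244,258)): print(onz("wrist",p,.009,o).round(4))
E
```

```text
((488.2473449707031, -94.30802154541016), (81.08526611328125, 55.453880310058594), 11.462401390075684, array([274.13384407, 206.98467778]))
((520.457763671875, -215.42063903808594), (67.19989776611328, 56.05772399902344), 15.028180122375488, array([145.40656034, 222.51489618]))
[[ 0.4533 -0.129   0.009 ]]
[[ 0.443  -0.0747  0.009 ]]
[[ 0.5241 -0.0589  0.009 ]]
[[ 0.5348 -0.1146  0.009 ]]
```

View pics/w1c.png

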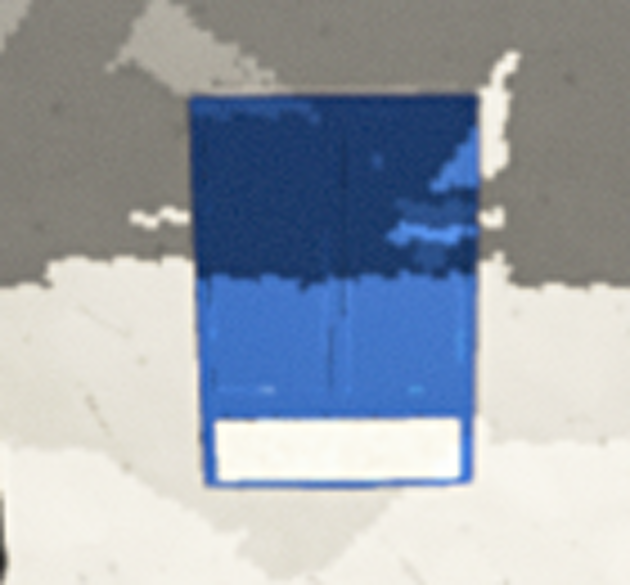

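```bash
python3 - <<'E'
from h import *
print(row((.4885,-.0945,.016),Rt(.200)))
E
```

```text
[0.0209, 0.2478, -0.0063, -0.0005, -0.0033, -0.0005]
```

```bash
python3 -m crank '[[0.02,0.1,-0.006,0,-0.003,0,1],[0.02,0.18,-0.006,0,-0.003,0,1],[0.021,0.23,-0.006,0,-0.003,0,1],[0.021,0.245,-0.006,0,-0.003,0,1],[0.021,0.245,-0.006,0,-0.003,0,1]]' 20; python3 - <<'E'
from h import *
print(row((.4885,-.0945,.016),Rt(.200)))
E
```

```text
time: 2.7
position: [0.4896, -0.0943, 0.0183]
tool_rot: [0.704, 0.071, -0.071, -0.704]
ft_force: [-0.3, -0.1, 0.8]
grip_width: 0.0873
[-0.0023, 0.0046, 0.0002, 0.0, 0.0002, 0.0]
```

```bash
python3 -m crank '[[-0.002,0.004,0,0,0,0,1],[-0.002,0.004,0,0,0,0,-1],[-0.002,0.004,0,0,0,0,-1],[-0.002,0.004,0,0,0,0,-1],[-0.002,0.004,0,0,0,0,-1]]' 20
```

```text
time: 3.32
position: [0.4888, -0.0956, 0.0157]
tool_rot: [0.704, 0.07, -0.07, -0.704]
ft_force: [-0.1, 0.8, 1.7]
grip_width: 0.0576
```

```bash
python3 - <<'E'
from h import *
print(row((.4885,-.0945,.09),Rt(.200)))
print(row((.56,.0,.15),Rt(.0)))
print(row((.66,.13,.15),Rt(-.14)))
E
```

```text
[-0.0001, -0.1487, 0.0023, 0.0, -0.0003, 0.0]
[0.1774, -0.2687, 0.1593, 0.0, 0.0634, 0.0]
[0.4249, -0.2686, 0.3746, 0.0, 0.1079, 0.0]
```

```bash
python3 -m crank '[[0,-0.03,0,0,0,0,-1],[0,-0.1,0,0,0,0,-1],[0.02,-0.18,0.01,0,0,0,-1],[0.1,-0.25,0.09,0,0.03,0,-1],[0.18,-0.27,0.16,0,0.06,0,-1],[0.26,-0.27,0.24,0,0.08,0,-1],[0.35,-0.27,0.31,0,0.1,0,-1],[0.42,-0.27,0.375,0,0.108,0,-1],[0.425,-0.27,0.375,0,0.108,0,-1],[0.425,-0.27,0.375,0,0.108,0,-1]]'; python3 - <<'E'
from h import *
im,o=shot("wrist","w2.png"); print(o["position"],o["tool_rot"])
E
```

```text
time: 4.58
position: [0.659, 0.1301, 0.1506]
tool_rot: [0.706, -0.05, 0.049, -0.705]
ft_force: [-0.3, -0.0, -0.3]
grip_width: 0.0575
[0.65898053 0.13008015 0.15058846] [ 0.70564935 -0.04971721  0.04867269 -0.70513698]
```

View pics/w2.png

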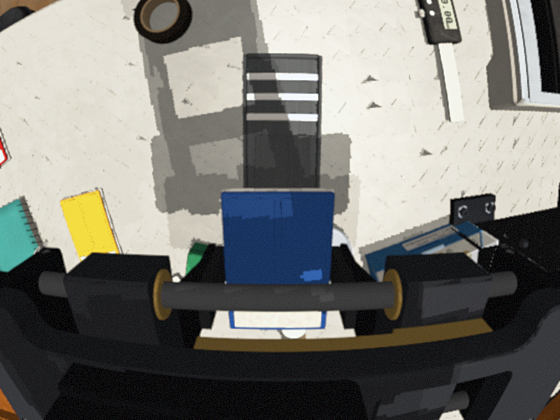

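```bash
cat >> h.py <<'E'
def ontool(px,y,obs):
    """wrist pixels onto plane tool-y=y; returns tool coords"""
    o,v=rays("wrist",px,obs); A=R.from_quat(obs["tool_rot"]).as_matrix()
    o=(o-obs["position"])@A; v=v@A; t=(y-o[1])/v[:,1]; return o+v*t[:,None]
E
python3 - <<'E'
from h import *
im=cv2.imread("pics/w2.png"); o=robot.get_obs()
cv2.imwrite("pics/w2c.png",cv2.resize(im[45:200,210:350],None,fx=3.8,fy=3.8,interpolation=cv2.INTER_CUBIC))
g=cv2.cvtColor(im,cv2.COLOR_BGR2GRAY).astype(int)
for c in (260,270,300,310): print(c,g[50:126,c].tolist())
print(g[100:101,235:330].tolist())
print(g[180:200,260:320:10].tolist())
E
```

```text
260 [166, 164, 155, 104, 66, 63, 59, 44, 38, 54, 52, 54, 55, 55, 53, 50, 54, 51, 52, 52, 53, 47, 81, 142, 162, 159, 157, 157, 152, 123, 75, 50, 50, 52, 50, 54, 50, 54, 51, 52, 54, 53, 73, 120, 156, 159, 156, 154, 151, 133, 72, 46, 52, 52, 53, 54, 54, 54, 54, 49, 50, 54, 63, 111, 151, 157, 151, 153, 150, 138, 88, 52, 49, 55, 53, 54]
270 [245, 249, 247, 153, 85, 89, 80, 59, 68, 75, 63, 61, 58, 58, 61, 54, 54, 49, 55, 53, 49, 46, 88, 157, 165, 159, 154, 157, 154, 124, 74, 52, 59, 53, 51, 55, 53, 55, 53, 56, 52, 53, 76, 126, 156, 160, 155, 153, 154, 130, 77, 52, 50, 59, 53, 56, 58, 51, 54, 51, 49, 49, 64, 112, 150, 158, 155, 154, 154, 138, 95, 59, 53, 53, 52, 53]
300 [241, 246, 244, 175, 101, 102, 102, 86, 76, 95, 110, 108, 109, 109, 111, 110, 113, 109, 112, 111, 109, 106, 128, 212, 248, 249, 247, 247, 250, 250, 157, 102, 106, 108, 111, 111, 109, 111, 109, 110, 109, 105, 111, 182, 250, 249, 247, 248, 250, 249, 167, 107, 106, 106, 107, 110, 106, 106, 109, 109, 109, 106, 107, 149, 235, 250, 248, 247, 249, 248, 214, 129, 104, 107, 107, 109]
310 [243, 243, 245, 226, 135, 95, 110, 94, 74, 86,
[... 615 characters left out ...]
, 163, 167, 167, 167, 161, 164, 167, 169, 170, 171, 171, 176, 177, 185, 189, 195, 198, 204, 204, 175, 89, 77, 99, 148, 225, 245, 244, 242, 242, 243, 244, 244]]
[[50, 49, 51, 53, 50, 49], [54, 53, 54, 52, 50, 53], [52, 54, 51, 52, 52, 52], [49, 50, 55, 51, 55, 48], [51, 52, 54, 49, 55, 50], [50, 50, 51, 49, 55, 51], [53, 51, 48, 47, 50, 43], [60, 63, 60, 64, 63, 70], [114, 120, 114, 108, 105, 118], [157, 158, 155, 134, 134, 150], [155, 140, 156, 129, 127, 140], [108, 91, 106, 87, 89, 96], [60, 57, 59, 51, 52, 57], [52, 57, 54, 46, 45, 45], [60, 62, 65, 55, 48, 48], [65, 68, 64, 60, 50, 52], [65, 64, 67, 62, 50, 51], [57, 64, 67, 62, 48, 49], [52, 64, 67, 59, 48, 53], [62, 66, 63, 60, 51, 49]]
```

View pics/w2c.png

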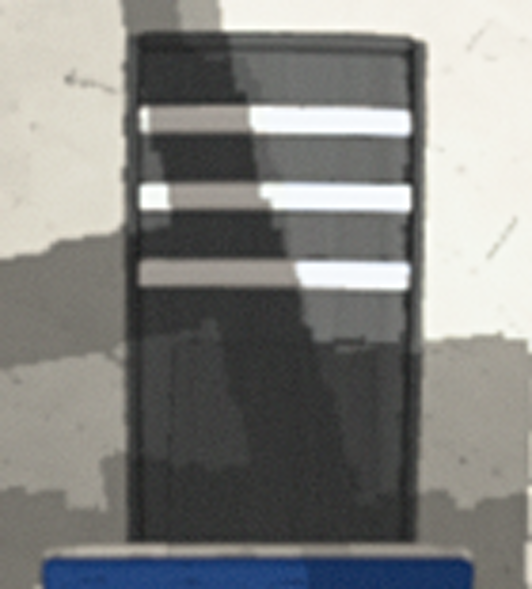

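```bash
cat > ribs.py <<'E'
from h import *
def cross(v,i0,i1,rising):
    s=v[i0:i1].astype(float); lo,hi=s.min(),s.max(); t=(lo+hi)/2
    for k in range(len(s)-1):
        if (s[k]<t<=s[k+1]) if rising else (s[k]>=t>s[k+1]):
            return i0+k+(t-s[k])/(s[k+1]-s[k])
    return np.nan
E
python3 - <<'E'
from ribs import *
im=cv2.imread("pics/w2.png"); o=robot.get_obs()
g=cv2.cvtColor(im,cv2.COLOR_BGR2GRAY)
cols=np.r_[254:268,299:314]
L=[]
for a,b,up,z in ((68,77,1,.012),(76,84,0,.012),(88,97,1,.012),(96,104,0,.012),(108,117,1,.012),(116,124,0,.012)):
    P=[(c,cross(g[:,c],a,b,up)) for c in cols]; P=np.array([p for p in P if p[1]==p[1]])
    W=onz("wrist",P,z,o)
    k=np.polyfit(W[:,1],W[:,0],1); r=W[:,0]-np.polyval(k,W[:,1])
    print("rib edge row",P[:,1].mean().round(2),"x at y=.14:",np.polyval(k,.14).round(5),"yaw deg",np.degrees(-np.arctan(k[0])).round(2),"rms",r.std().round(5))
for r in (77,97,117):
    print(r,[int(x) for x in g[r,238:252]],[int(x) for x in g[r,312:326]])
P=np.array([(c,cross(g[:,c],183,190,1)) for c in range(230,325,5)]); T=ontool(P,.0157,o); print("foot lower edge tool x",T[:,0].mean(),np.polyfit(T[:,2],T[:,0],1))
P=np.array([(c,cross(g[:,c],189,194,0)) for c in range(230,325,5)]); T=ontool(P,.0067,o); print("foot lid edge tool x",T[:,0].mean(),np.polyfit(T[:,2],T[:,0],1))
print([int(x) for x in g[200,215:230]],[int(x) for x in g[200,328:342]])
E
```

```text
rib edge row 72.63 x at y=.14: 0.54199 yaw deg -8.54 rms 0.00011
rib edge row 79.63 x at y=.14: 0.54835 yaw deg -8.47 rms 5e-05
rib edge row 92.9 x at y=.14: 0.56031 yaw deg -8.41 rms 4e-05
rib edge row 99.76 x at y=.14: 0.56647 yaw deg -8.33 rms 6e-05
rib edge row 113.14 x at y=.14: 0.5784 yaw deg -8.61 rms 5e-05
rib edge row 120.22 x at y=.14: 0.58467 yaw deg -9.07 rms 6e-05
77 [219, 219, 224, 211, 140, 86, 81, 80, 121, 211, 231, 178, 156, 158] [247, 247, 247, 249, 252, 230, 126, 81, 92, 121, 193, 243, 244, 241]
97 [218, 218, 223, 216, 174, 104, 79, 70, 134, 243, 253, 249, 248, 248] [247, 247, 248, 248, 251, 244, 129, 75, 98, 144, 222, 243, 244, 241]
117 [120, 116, 121, 124, 113, 68, 46, 49, 93, 149, 155, 151, 151, 151] [246, 247, 247, 246, 236, 179, 93, 83, 105, 167, 238, 246, 243, 244]
foot lower edge tool x -0.04127192441605534 [-0.00275755 -0.04127561]
foot lid edge tool x -0.041645451540535394 [-0.00029205 -0.04164582]
[119, 117, 118, 131, 167, 163, 105, 61, 58, 64, 65, 62, 61, 63, 68] [47, 48, 50, 43, 48, 50, 77, 104, 112, 113, 116, 113, 112, 114]
```

```bash
cat > tray.py <<'E'
from ribs import *
yaw=np.radians(-8.5); u=np.array([np.cos(yaw),np.sin(yaw),0]); v=np.array([-u[1],u[0],0])
E
python3 - <<'E'
from tray import *
o=robot.get_obs()
im=cv2.imread("pics/w2.png"); g=cv2.cvtColor(im,cv2.COLOR_BGR2GRAY)
for r,xc in ((77,.54517),(97,.56339),(117,.58154)):
    a=cross(g[r],242,249,1) if r!=77 else cross(g[r],243,249,1); a=cross(g[r],244,249,1); b=cross(g[r],314,320,0)
    W=onz("wrist",[(a,r),(b,r)],.012,o); lat=W@v
    al=np.array([xc,.14,.012])@u
    print(r,a,b,"width",lat[1]-lat[0],"lat mid",lat.mean()," along rib centre",al)
    a2=cross(g[r],238,246,0); b2=cross(g[r],319,325,1)
    W=onz("wrist",[(a2,r),(b2,r)],.01,o)@v; print("  outer",W[1]-W[0],W.mean())
# held case lateral & yaw in tool frame
P=[];Q=[]
for r in range(195,235,4):
    P.append((cross(g[r],328,337,1),r)); 
    Q.append((cross(g[r],218,226,0),r))
for N,S in (("L",P),("R",Q)):
    T=ontool(np.array(S),.0067,o); print(N,np.polyfit(T[:,0],T[:,2],1),T[:,2].mean())
E
```

```text
77 246.38333333333333 317.6105769230769 width 0.061755981562433976 lat mid 0.2284104499774135  along rib centre 0.5184884606708707
  outer 0.0696907143241651 0.2281882861903619
97 246.25229357798165 317.704347826087 width 0.06208532517638618 lat mid 0.22853876271929618  along rib centre 0.5365083297013248
  outer 0.06900985017581332 0.22841344806167657
117 246.13392857142858 317.16279069767444 width 0.062001884820783726 lat mid 0.22840177785742777  along rib centre 0.5544589676213435
  outer 0.06891658375478171 0.22856278137233904
L [0.00069462 0.02799826] 0.02797721765460228
R [ 0.00707258 -0.0280386 ] -0.028253059189721808
```

```bash
cat >> tray.py <<'E'
T30=np.radians(30)
Rg=Rt(yaw,T30)
def seat(i): return u*(.5613-.018*(i-1))+v*.22845+np.array([0,0,.008])
def tcp(i,foot,dx=0,dz=0): return seat(i)+u*dx+[0,0,dz]-Rg@np.array(foot)
E
python3 - <<'E'
from tray import *
print([seat(i).round(4) for i in (1,2,3)])
F=(-.0415,.0157,0)
for dz in (.05,.01,0): print(dz,tcp(1,F,-.0003,dz).round(4),row(tcp(1,F,-.0003,dz),Rg))
E
```

```text
[array([0.5889, 0.143 , 0.008 ]), array([0.5711, 0.1456, 0.008 ]), array([0.5533, 0.1483, 0.008 ])]
0.05 [0.6164 0.1389 0.0923] [-0.0863, 0.1165, 0.0069, -0.0004, 0.0026, -0.1672]
0.01 [0.6164 0.1389 0.0523] [-0.0861, 0.1965, 0.007, -0.0004, 0.0026, -0.1672]
0 [0.6164 0.1389 0.0423] [-0.0861, 0.2165, 0.007, -0.0004, 0.0026, -0.1672]
```

```bash
python3 -m crank '[[-0.03,0.02,0.002,0,0.001,-0.056,-1],[-0.06,0.06,0.005,0,0.002,-0.11,-1],[-0.086,0.1,0.007,0,0.0026,-0.167,-1],[-0.086,0.14,0.007,0,0.0026,-0.167,-1],[-0.086,0.16,0.007,0,0.0026,-0.167,-1],[-0.086,0.16,0.007,0,0.0026,-0.167,-1]]'; python3 - <<'E'
from tray import *
im,o=shot("wrist","w3.png"); print(o["position"])
F=(-.0415,.0157,0)
for dz in (.008,.001,0): print(dz,tcp(1,F,-.0003,dz).round(4),row(tcp(1,F,-.0003,dz),Rg,o))
cv2.imwrite("pics/w3c.png",cv2.resize(im[80:260,180:380],None,fx=3.3,fy=3.3,interpolation=cv2.INTER_CUBIC))
E
```

```text
time: 5.38
position: [0.6241, 0.1285, 0.0803]
tool_rot: [0.703, 0.129, 0.239, -0.657]
ft_force: [1.8, -0.8, -0.5]
grip_width: 0.0578
[0.62411055 0.12845933 0.08027045]
0.008 [0.6164 0.1389 0.0503] [-0.0462, 0.0418, 0.0193, 0.0093, -0.0014, 0.002]
0.001 [0.6164 0.1389 0.0433] [-0.0532, 0.0539, 0.0197, 0.0093, -0.0014, 0.002]
0 [0.6164 0.1389 0.0423] [-0.0543, 0.0556, 0.0197, 0.0093, -0.0014, 0.002]
```

View pics/w3c.png

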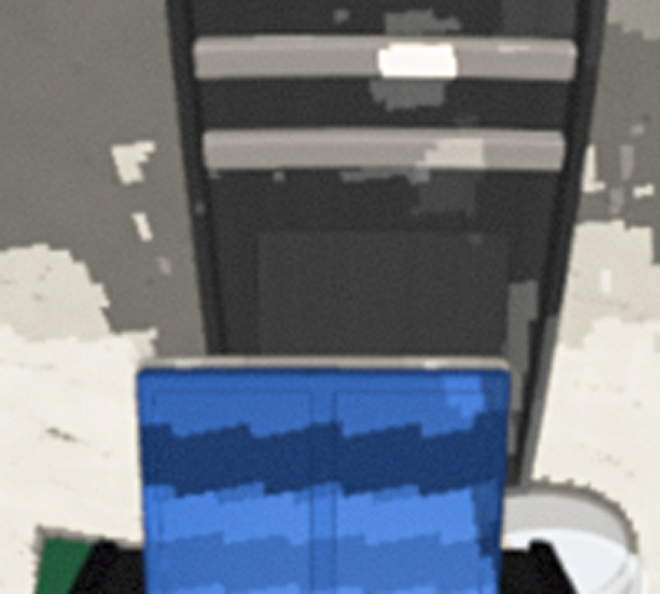

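```bash
python3 -m crank '[[0,0,0,0,0,0,-1],[0,0,0,0,0,0,-1]]'; python3 - <<'E'
from tray import *
o=robot.get_obs(); print(o["q"].round(3),o["joint_velocities"].round(3))
F=(-.0415,.0157,0)
for dz in (.02,.008,0): print(dz,tcp(1,F,-.0003,dz).round(4),row(tcp(1,F,-.0003,dz),Rg,o))
E
```

```text
time: 5.68
position: [0.6257, 0.1291, 0.0811]
tool_rot: [0.703, 0.13, 0.239, -0.657]
ft_force: [-0.5, 0.7, -1.2]
grip_width: 0.0576
[ 0.099  0.701  1.871 -1.211  0.164 -0.144] [ 0.004 -0.001 -0.008 -0.016 -0.005  0.017]
0.02 [0.6164 0.1389 0.0623] [-0.0375, 0.021, 0.0171, 0.0095, -0.0014, 0.0025]
0.008 [0.6164 0.1389 0.0503] [-0.0497, 0.0417, 0.0177, 0.0095, -0.0014, 0.0025]
0 [0.6164 0.1389 0.0423] [-0.0578, 0.0554, 0.0181, 0.0095, -0.0014, 0.0025]
```

```bash
python3 -m crank '[[-0.0375,0.021,0.017,0.0095,-0.0014,0.0025,-1],[-0.0375,0.021,0.017,0.0095,-0.0014,0.0025,-1],[-0.0375,0.021,0.017,0.0095,-0.0014,0.0025,-1],[-0.0375,0.021,0.017,0.0095,-0.0014,0.0025,-1]]'; python3 - <<'E'
from tray import *
o=robot.get_obs(); print(o["q"].round(3),o["joint_velocities"].round(3))
F=(-.0415,.0157,0)
for dz in (.02,.008,0): print(dz,tcp(1,F,-.0003,dz).round(4),row(tcp(1,F,-.0003,dz),Rg,o))
E
```

```text
time: 6.18
position: [0.6179, 0.14, 0.0639]
tool_rot: [0.695, 0.132, 0.231, -0.668]
ft_force: [0.5, -0.2, -0.4]
grip_width: 0.0575
[ 0.105  0.728  1.889 -1.43   0.126  0.076] [ 0.     0.003  0.006 -0.001 -0.003  0.012]
0.02 [0.6164 0.1389 0.0623] [-0.0038, 0.0014, -0.0027, -0.0, 0.0009, -0.001]
0.008 [0.6164 0.1389 0.0503] [-0.0157, 0.0222, -0.0027, -0.0, 0.0009, -0.001]
0 [0.6164 0.1389 0.0423] [-0.0237, 0.0361, -0.0027, -0.0, 0.0009, -0.001]
```

```bash
cat >> tray.py <<'E'
def tcpt(i,foot,tilt,dx=0,dz=0,py=.0105):
    p=np.array([0,py,0]); Rq=Rt(yaw,np.radians(tilt))
    return tcp(i,foot,dx,dz)+Rg@p-Rq@p, Rq
E
python3 - <<'E'
from tray import *
o=robot.get_obs()
F=(-.0415,.0157,0)
for t in (28,):
  for dz in (.02,.007,.002,0,-.001): p,r=tcpt(1,F,t,-.0003,dz); print(t,dz,p.round(4),row(p,r,o))
E
```

```text
28 0.02 [0.6167 0.1388 0.0625] [-0.003, 0.0014, -0.0027, -0.0, 0.0009, 0.0101]
28 0.007 [0.6167 0.1388 0.0495] [-0.016, 0.0239, -0.0027, -0.0, 0.0009, 0.0101]
28 0.002 [0.6167 0.1388 0.0445] [-0.0209, 0.0326, -0.0027, -0.0, 0.0009, 0.0101]
28 0 [0.6167 0.1388 0.0425] [-0.0229, 0.0361, -0.0027, -0.0, 0.0009, 0.0101]
28 -0.001 [0.6167 0.1388 0.0415] [-0.0239, 0.0378, -0.0027, -0.0, 0.0009, 0.0101]
```

```bash
python3 -m crank '[[-0.003,0.0014,-0.0027,0,0.001,0.01,-1],[-0.01,0.013,-0.0027,0,0.001,0.01,-1],[-0.016,0.024,-0.0027,0,0.001,0.01,-1],[-0.016,0.024,-0.0027,0,0.001,0.01,-1],[-0.016,0.024,-0.0027,0,0.001,0.01,-1]]'; python3 - <<'E'
from tray import *
im,o=shot("wrist","w4.png"); print(o["q"].round(3),o["ft_force"].round(1))
F=(-.0415,.0157,0)
for dz in (.007,.002,0,-.001): p,r=tcpt(1,F,28,-.0003,dz); print(dz,p.round(4),row(p,r,o))
cv2.imwrite("pics/w4c.png",cv2.resize(im[80:260,180:380],None,fx=3.3,fy=3.3,interpolation=cv2.INTER_CUBIC))
E
```

```text
time: 6.8
position: [0.6158, 0.139, 0.0485]
tool_rot: [0.697, 0.119, 0.221, -0.672]
ft_force: [1.2, -0.6, -0.2]
grip_width: 0.0577
[ 0.099  0.752  1.877 -1.255  0.12  -0.097] [ 1.2 -0.6 -0.2]
0.007 [0.6167 0.1388 0.0495] [0.0026, -0.0009, -0.0001, -0.0001, -0.0004, -0.0005]
0.002 [0.6167 0.1388 0.0445] [-0.0021, 0.008, -0.0002, -0.0001, -0.0004, -0.0005]
0 [0.6167 0.1388 0.0425] [-0.004, 0.0115, -0.0002, -0.0001, -0.0004, -0.0005]
-0.001 [0.6167 0.1388 0.0415] [-0.0049, 0.0133, -0.0002, -0.0001, -0.0004, -0.0005]
```

View pics/w4c.png

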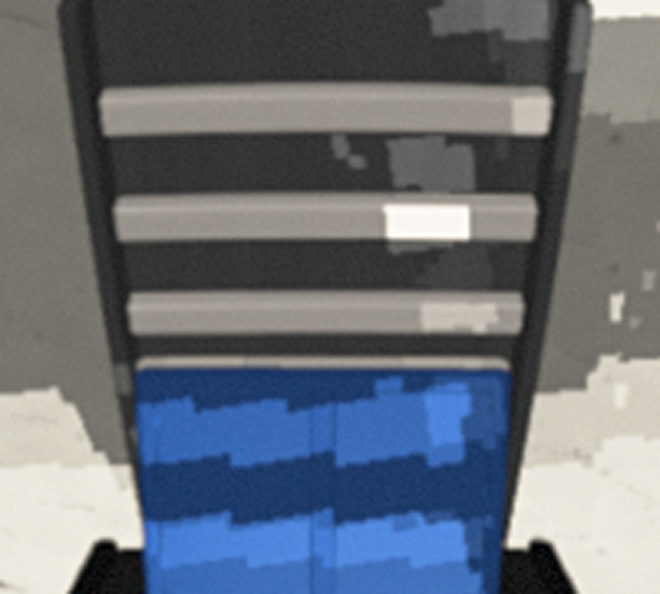

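```bash
python3 -m crank '[[0.001,0.003,0,0,-0.0004,-0.0005,-1],[-0.001,0.006,0,0,-0.0004,-0.0005,-1],[-0.002,0.008,0,0,-0.0004,-0.0005,-1],[-0.002,0.008,0,0,-0.0004,-0.0005,-1]]' 6; python3 - <<'E'
from tray import *
o=robot.get_obs(); print(o["q"].round(3),o["ft_force"].round(2),o["moment"].round(3))
F=(-.0415,.0157,0)
for dz in (.002,0,-.001,-.002): p,r=tcpt(1,F,28,-.0003,dz); print(dz,p.round(4),row(p,r,o))
E
```

```text
time: 7.35
position: [0.6166, 0.1389, 0.0444]
tool_rot: [0.697, 0.12, 0.221, -0.672]
ft_force: [0.6, -0.0, -0.2]
grip_width: 0.0582
[ 0.098  0.761  1.877 -1.332  0.118 -0.022] [ 0.6  -0.02 -0.17] [0.078 0.41  0.021]
0.002 [0.6167 0.1388 0.0445] [0.0002, -0.0001, -0.0001, -0.0001, -0.0001, -0.0001]
0 [0.6167 0.1388 0.0425] [-0.0017, 0.0034, -0.0001, -0.0001, -0.0001, -0.0001]
-0.001 [0.6167 0.1388 0.0415] [-0.0026, 0.0052, -0.0001, -0.0001, -0.0001, -0.0001]
-0.002 [0.6167 0.1388 0.0405] [-0.0036, 0.007, -0.0001, -0.0001, -0.0001, -0.0001]
```

```bash
for i in 1; do python3 -m crank '[[-0.001,0.0017,0,0,0,0,-1],[-0.0017,0.0034,0,0,0,0,-1],[-0.0017,0.0034,0,0,0,0,-1],[-0.0017,0.0034,0,0,0,0,-1]]'; python3 -m crank '[[-0.0009,0.0018,0,0,0,0,-1],[-0.0009,0.0018,0,0,0,0,-1]]'; done; python3 - <<'E'
from tray import *
im,o=shot("wrist","w5.png"); print(o["q"].round(3),o["ft_force"].round(2),o["moment"].round(3))
F=(-.0415,.0157,0)
p,r=tcpt(1,F,28,-.0003,-.001); print(p.round(4),row(p,r,o))
cv2.imwrite("pics/w5c.png",cv2.resize(im[80:260,180:380],None,fx=3.3,fy=3.3,interpolation=cv2.INTER_CUBIC))
E
```

```text
time: 7.85
position: [0.6169, 0.1389, 0.0428]
tool_rot: [0.697, 0.12, 0.222, -0.672]
ft_force: [-0.2, -0.9, -0.0]
grip_width: 0.058
time: 8.1
position: [0.6171, 0.1389, 0.0423]
tool_rot: [0.697, 0.12, 0.222, -0.672]
ft_force: [-1.5, -0.3, 4.9]
grip_width: 0.058
[ 0.098  0.766  1.877 -1.382  0.117  0.029] [-1.51 -0.31  4.86] [ 0.028  0.179 -0.026]
[0.6167 0.1388 0.0415] [-0.0014, 0.0011, -0.0002, -0.0001, -0.0001, 0.0003]
```

View pics/w5c.png

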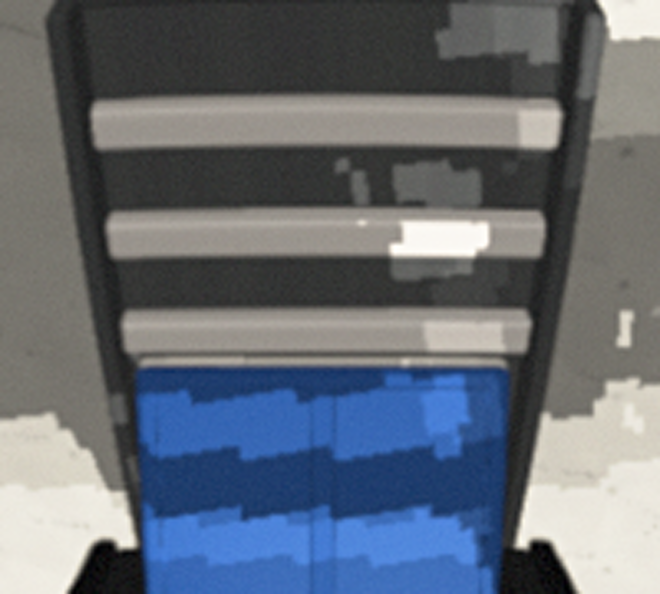

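```bash
python3 -m crank '[[-0.001,0.0018,0,0,0,0,-1],[-0.001,0.0018,0,0,0,0,-1],[-0.001,0.0018,0,0,0,0,-1]]' 4; python3 - <<'E'
from ribs import *
im,o=shot("wrist","w6.png"); print(o["ft_force"].round(2),o["moment"].round(3),o["grip_width"])
for n in ("w4","w5","w6"):
    g=cv2.cvtColor(cv2.imread(f"pics/{n}.png"),cv2.COLOR_BGR2GRAY)
    print(n,np.nanmean([cross(g[:,c],189,194,0) for c in range(230,330,4)]), [int(x) for x in g[180:196,245]])
E
```

```text
time: 8.52
position: [0.6173, 0.1388, 0.0413]
tool_rot: [0.697, 0.12, 0.222, -0.672]
ft_force: [0.4, 0.2, 5.0]
grip_width: 0.0579
[0.45 0.24 5.04] [-0.071  0.051 -0.046] 0.05791727848459636
w4 190.86319985773366 [125, 85, 51, 51, 53, 48, 48, 76, 137, 167, 142, 89, 54, 48, 53, 57]
w5 190.4273477518487 [150, 148, 148, 149, 150, 149, 117, 98, 143, 169, 133, 71, 47, 55, 60, 54]
w6 191.42348714185232 [158, 150, 147, 148, 148, 151, 148, 116, 97, 144, 169, 136, 79, 54, 57, 58]
```

```bash
python3 -m crank '[[0,0,0,0,0,0,0.4],[0,0,0,0,0,0,0.5],[0,0,0,0,0,0,0.8],[0,0,0,0,0,0,1]]'; python3 - <<'E'
from h import *
im,o=shot("wrist","w7.png"); print(o["ft_force"].round(2),o["grip_width"])
cv2.imwrite("pics/w7c.png",cv2.resize(im[80:300,150:400],None,fx=2.7,fy=2.7,interpolation=cv2.INTER_CUBIC))
E
```

```text
time: 9.07
position: [0.6167, 0.1389, 0.0404]
tool_rot: [0.697, 0.119, 0.221, -0.672]
ft_force: [-0.5, 0.2, 0.3]
grip_width: 0.0777
[-0.54  0.25  0.26] 0.07774981664452243
```

View pics/w7c.png

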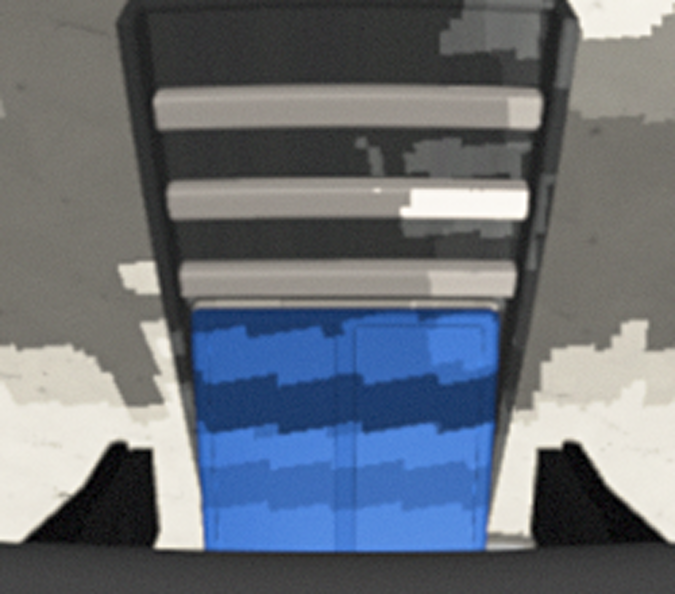

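```bash
python3 -m crank '[[0,-0.01,0,0,0,0,1],[0,-0.05,0,0,0,0,1],[0,-0.12,0,0,0,0,1],[0,-0.2,0,0,0,0.02,1],[0,-0.2,0,0,0,0.07,1],[0,-0.2,0,0,0,0.12,1],[0,-0.2,0,0,0,0.155,1],[0,-0.2,0,0,0,0.155,1]]'; python3 - <<'E'
from h import *
im,o=shot("wrist","w8.png"); print(o["position"],o["q"].round(2))
print(row((.655,-.075,.14),Rt(.08)))
for p in ((385,236),(397.6,239),(404,252)): print(onz("scene",p,0).round(3))
E
```

```text
time: 10.12
position: [0.574, 0.145, 0.1297]
tool_rot: [-0.705, 0.05, -0.056, 0.705]
ft_force: [-0.7, -0.1, -0.3]
grip_width: 0.0868
[0.57400911 0.14500006 0.12968064] [ 0.06  0.62  1.62 -0.    0.9  -1.36]
[0.2307, -0.0215, -0.4103, 0.0002, -0.0732, 0.0015]
[[ 0.794 -0.022 -0.   ]]
[[ 0.809 -0.052  0.   ]]
[[ 0.781 -0.097  0.   ]]
```

View pics/w8.png

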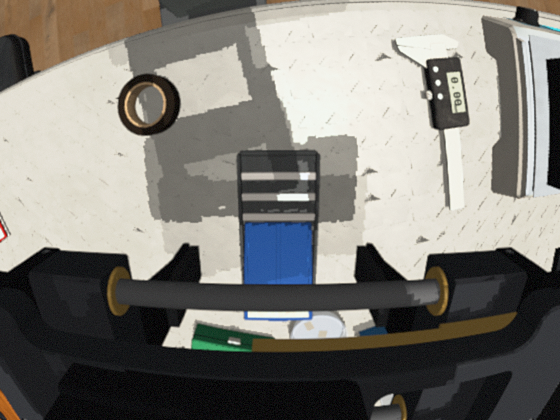

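```bash
python3 -m crank '[[0.06,-0.02,-0.1,0,-0.02,0,1],[0.12,-0.02,-0.2,0,-0.04,0,1],[0.17,-0.02,-0.31,0,-0.06,0,1],[0.23,-0.02,-0.41,0,-0.073,0,1],[0.23,-0.02,-0.41,0,-0.073,0,1],[0.23,-0.02,-0.41,0,-0.073,0,1],[0.23,-0.02,-0.41,0,-0.073,0,1]]'; python3 - <<'E'
from h import *
im,o=shot("wrist","w9.png"); print(o["position"],o["q"].round(2))
print(quad(mask(im,"yellow"),"wrist",o,.009))
cv2.imwrite("pics/w9c.png",cv2.resize(im[130:330,150:400],None,fx=2.7,fy=2.7,interpolation=cv2.INTER_CUBIC))
E
```

```text
time: 11.05
position: [0.6521, -0.0719, 0.1384]
tool_rot: [-0.706, -0.029, 0.029, 0.707]
ft_force: [0.5, -0.0, 0.1]
grip_width: 0.0872
[ 0.65213152 -0.07194036  0.1384251 ] [-0.28  0.68  1.43  0.    1.03 -1.93]
((661.9611206054688, -75.65142059326172), (80.8815689086914, 55.770904541015625), 3.573350667953491, array([272.45736434, 206.98316722]))
```

View pics/w9c.png

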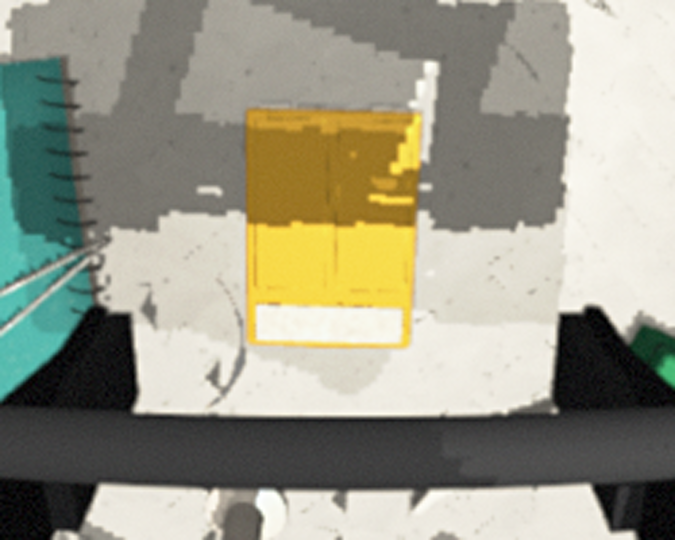

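```bash
python3 - <<'E'
from h import *
o=robot.get_obs()
print(onz("wrist",[(174,160),(187,225)],.01,o).round(3))
Rp=Rt(.0624,np.radians(-10)); M=np.array([.6620,-.0757,0])
p=M+[0,0,.0167]; p[:2]-= (Rp@[0,.0117,0])[:2]
for z in (.04,0): q=p+[0,0,z]; print(q.round(4),row(q,Rp,o))
E
```

```text
[[ 0.618 -0.167  0.01 ]
 [ 0.678 -0.154  0.01 ]]
[ 0.664  -0.0756  0.0567] [0.0221, 0.164, -0.0091, 0.0004, 0.0065, 0.0557]
[ 0.664  -0.0756  0.0167] [0.0221, 0.244, -0.0091, 0.0004, 0.0065, 0.0557]
```

```bash
python3 -m crank '[[0.02,0.08,-0.009,0,0.0065,0.04,0.6],[0.022,0.16,-0.009,0,0.0065,0.0557,0.6],[0.022,0.2,-0.009,0,0.0065,0.0557,0.6],[0.022,0.23,-0.009,0,0.0065,0.0557,0.6],[0.022,0.236,-0.009,0,0.0065,0.0557,0.6],[0.022,0.236,-0.009,0,0.0065,0.0557,0.6]]' 20;  python3 - <<'E'
from h import *
o=robot.get_obs()
Rp=Rt(.0624,np.radians(-10)); M=np.array([.6620,-.0757,0])
p=M+[0,0,.0167]; p[:2]-= (Rp@[0,.0117,0])[:2]
print(row(p,Rp,o))
E
```

```text
time: 11.85
position: [0.6656, -0.0777, 0.0222]
tool_rot: [0.707, -0.039, -0.082, -0.702]
ft_force: [0.7, -0.6, 0.3]
grip_width: 0.0697
[-0.0011, 0.0114, 0.0045, 0.0006, -0.0008, 0.0009]
```

```bash
python3 -m crank '[[-0.001,0.01,0.0045,0,-0.0008,0.0009,0.6],[-0.001,0.01,0.0045,0,-0.0008,0.0009,0.6]]' 20;  python3 - <<'E'
from h import *
o=robot.get_obs()
Rp=Rt(.0624,np.radians(-10)); M=np.array([.6620,-.0757,0])
p=M+[0,0,.0167]; p[:2]-= (Rp@[0,.0117,0])[:2]
print(row(p,Rp,o))
E
```

```text
time: 12.1
position: [0.6637, -0.0752, 0.0166]
tool_rot: [0.706, -0.04, -0.084, -0.702]
ft_force: [0.2, 1.0, 1.0]
grip_width: 0.0695
[0.0006, -0.0002, -0.0007, 0.0004, 0.0001, -0.0005]
```

Pose is right; close, lift and go to the tray.

```bash
python3 -m crank '[[0,0,0,0,0,0,-1],[0,0,0,0,0,0,-1],[0,0,0,0,0,0,-1]]' 20;  python3 - <<'E'
from tray import *
o=robot.get_obs(); print(o["position"])
print(row((.6637,-.0752,.1),Rt(.0624,np.radians(-10)),o))
print(row((.655,.03,.15),Rt(-.05,np.radians(-5)),o))
print(row((.650,.13,.15),Rt(yaw,0),o))
E
```

```text
time: 12.48
position: [0.664, -0.0754, 0.0165]
tool_rot: [0.706, -0.04, -0.084, -0.702]
ft_force: [-0.3, 1.0, 0.8]
grip_width: 0.0573
[ 0.66395097 -0.07544769  0.01646579]
[-0.0297, -0.1644, 0.0003, 0.0005, 0.0001, -0.0004]
[-0.0513, -0.2624, 0.2112, 0.0051, 0.0356, -0.0281]
[-0.0488, -0.2632, 0.4115, 0.0063, 0.067, -0.0557]
```

```bash
python3 -m crank '[[-0.005,-0.03,0,0,0,0,-1],[-0.015,-0.08,0,0,0,0,-1],[-0.03,-0.17,0,0,0,0,-1],[-0.04,-0.25,0.06,0.002,0.01,-0.008,-1],[-0.05,-0.26,0.16,0.004,0.027,-0.02,-1],[-0.05,-0.263,0.27,0.005,0.045,-0.037,-1],[-0.05,-0.263,0.37,0.006,0.06,-0.05,-1],[-0.049,-0.263,0.41,0.0063,0.067,-0.0557,-1],[-0.049,-0.263,0.41,0.0063,0.067,-0.0557,-1],[-0.049,-0.263,0.41,0.0063,0.067,-0.0557,-1]]'; python3 - <<'E'
from tray import *
im,o=shot("wrist","w10.png"); print(o["position"],o["q"].round(2))
cv2.imwrite("pics/w10c.png",cv2.resize(im[40:240,170:390],None,fx=3,fy=3,interpolation=cv2.INTER_CUBIC))
E
```

```text
time: 13.72
position: [0.6503, 0.1284, 0.1503]
tool_rot: [0.705, -0.052, 0.052, -0.705]
ft_force: [0.8, 0.7, -0.9]
grip_width: 0.0578
[0.65028127 0.1283525  0.15026501] [ 0.03  0.68  1.41 -0.    1.06 -1.4 ]
```

View pics/w10c.png

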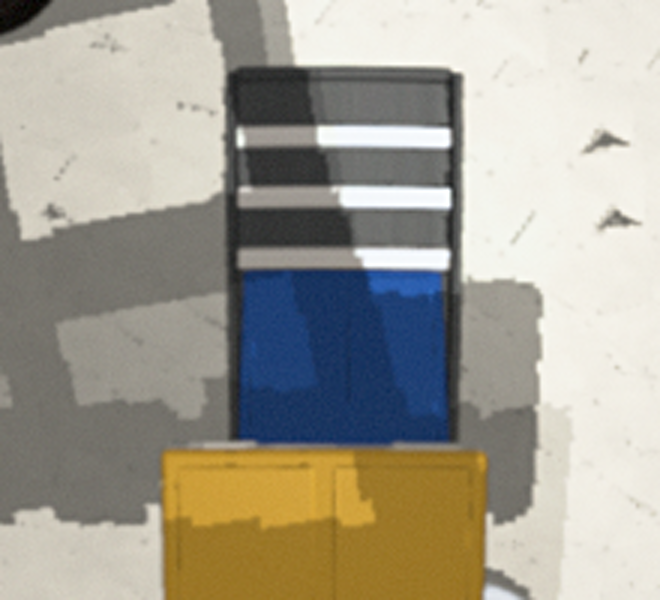

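```bash
python3 - <<'E'
from tray import *
im=cv2.imread("pics/w10.png"); o=robot.get_obs(); g=cv2.cvtColor(im,cv2.COLOR_BGR2GRAY)
m=mask(im,"blue"); ys=[]
# blue foot lid edge
P=[]
for c in range(256,316,3):
    col=im[:,c].astype(int); d=col[:,0]-col[:,2]
    P.append((c,cross(d,122,136,1)))
P=np.array(P); P=P[P[:,1]==P[:,1]]; W=onz("wrist",P,.0158,o)
print("blue lid foot along",(W@u).mean(),"want",.5568,"slope",np.degrees(np.arctan(np.polyfit(W@v,W@u,1)[0])))
L=[]
for r in range(134,150,3):
    d=im[r].astype(int); d=d[:,0]-d[:,2]
    W=onz("wrist",[(cross(d,246,256,1),r),(cross(d,314,324,0),r)],.02,o)@v; L.append((W[1]-W[0],W.mean()))
print("blue lateral w,mid",np.mean(L,0),"want .22845")
# rib edges now
for a,b,up in ((78,86,1),(86,93,0),(98,105,1),(105,113,0),(118,125,1)):
    P=np.array([(c,cross(g[:,c],a,b,up)) for c in np.r_[254:270,292:316]]); P=P[P[:,1]==P[:,1]]; W=onz("wrist",P,.012,o)
    print("rib edge",P[:,1].mean().round(1),(W@u).mean().round(5))
# yellow predicted foot in tool
Rp=Rt(.0624,np.radians(-10)); tp=np.array([.6639,-.0753,.0165]); A=Rt(.0624,0)
mid=np.array([.662,-.0757,.0045])
for nm,q in (("low",(-.042,0,-.0045)),("lid",(-.042,0,.0045)),("lidL",(-.042,.029,.0045)),("lidR",(-.042,-.029,.0045)),("lidR2",(-.02,-.029,.0045)),("lidL2",(-.02,.029,.0045))):
    F=Rp.T@(mid+A@np.array(q)-tp); 
    Rn=R.from_quat(o["tool_rot"]).as_matrix()
    print(nm,F.round(4),proj("wrist",o["position"]+Rn@F,o).round(1))
for c in (235,280,320): print(c,[int(x) for x in g[180:200,c]])
for r in (195,210): print(r,[int(x) for x in g[r,215:232]],[int(x) for x in g[r,322:338]])
E
```

```text
blue lid foot along 0.5582054358988906 want 0.5568 slope 0.3276191842181338
blue lateral w,mid [0.0568818  0.22814122] want .22845
rib edge 81.6 0.5158
rib edge 88.5 0.52196
rib edge 101.7 0.53363
rib edge 108.8 0.53984
rib edge 122.2 0.55169
low [-0.0412  0.0194 -0.0048] [[268.5 186.3]]
lid [-0.0412  0.0194  0.0042] [[285.6 186.3]]
lidL [-0.0361  0.048   0.0042] [[284.4 184.4]]
lidR [-0.0462 -0.0091  0.0042] [[287.3 189. ]]
lidR2 [-0.0245 -0.0129  0.0042] [[287.1 238.4]]
lidL2 [-0.0145  0.0442  0.0042] [[284.3 219.8]]
235 [119, 114, 115, 115, 115, 115, 118, 131, 147, 131, 124, 141, 156, 161, 155, 147, 151, 163, 161, 161]
280 [49, 50, 50, 52, 47, 48, 43, 70, 108, 116, 123, 142, 157, 161, 162, 157, 157, 152, 153, 153]
320 [47, 47, 47, 43, 48, 43, 49, 77, 125, 132, 118, 107, 119, 122, 120, 111, 112, 120, 123, 124]
195 [112, 113, 113, 115, 116, 115, 111, 111, 112, 122, 146, 156, 160, 159, 154, 150, 148] [107, 109, 110, 112, 116, 121, 123, 130, 143, 138, 113, 108, 113, 115, 117, 114]
210 [112, 112, 111, 133, 182, 212, 218, 209, 170, 133, 141, 155, 160, 155, 141, 151, 162] [124, 122, 123, 121, 109, 111, 119, 123, 115, 110, 127, 132, 121, 113, 112, 112]
```

```bash
python3 - <<'E'
from tray import *
q=np.array([0.697,0.119,0.221,-0.672]); o={"position":np.array([0.6167,.1389,.0404]),"tool_rot":q/np.linalg.norm(q)}
im=cv2.imread("pics/w7.png"); g=cv2.cvtColor(im,cv2.COLOR_BGR2GRAY)
C=R.from_euler("z",yaw).as_matrix()@R.from_euler("y",-T30).as_matrix()
for dx,dz in ((0,0),(.001,0),(.001,.0006),(0,.001)):
    s=seat(1)+u*dx+[0,0,dz]
    print(dx,dz,"low",proj("wrist",s,o).round(1),"lid",proj("wrist",s+C@[0,0,.009],o).round(1), "lidL/R", proj("wrist",s+C@[0,.029,.009],o).round(1),proj("wrist",s+C@[0,-.029,.009],o).round(1))
for i,n in ((1,"rib1"),(2,"rib2")):
    print(n,"robot edge top",proj("wrist",seat(i)-u*.0098+[0,0,.004],o).round(1),"head edge top",proj("wrist",seat(i)-u*.0038+[0,0,.004],o).round(1),"head edge floor",proj("wrist",seat(i)-u*.0038,o).round(1))
for c in (255,277,300): print(c,[int(x) for x in g[140:200,c]])
print([int(x) for x in im[215,218:226,0]],[int(x) for x in im[200,330:340,0]], [int(x) for x in im[200,216:226,0]])
E
```

```text
0 0 low [[277.4 190.2]] lid [[277.4 193.7]] lidL/R [[336.1 193.8]] [[218.7 193.9]]
0.001 0 low [[277.4 191.7]] lid [[277.4 195.2]] lidL/R [[335.9 195.3]] [[218.9 195.4]]
0.001 0.0006 low [[277.4 192.4]] lid [[277.4 196. ]] lidL/R [[336.  196.1]] [[218.8 196.2]]
0 0.001 low [[277.4 191.5]] lid [[277.4 195. ]] lidL/R [[336.4 195.1]] [[218.4 195.3]]
rib1 robot edge top [[277.4 180.4]] head edge top [[277.4 189.7]] head edge floor [[277.4 184.5]]
rib2 robot edge top [[277.4 149.6]] head edge top [[277.4 160.3]] head edge floor [[277.4 155.4]]
255 [54, 55, 56, 52, 47, 76, 127, 145, 147, 156, 169, 160, 151, 148, 150, 147, 146, 148, 149, 136, 100, 59, 52, 52, 53, 53, 49, 52, 53, 52, 55, 54, 54, 51, 51, 61, 99, 133, 145, 148, 162, 166, 158, 149, 149, 147, 150, 151, 146, 114, 87, 125, 155, 123, 73, 53, 50, 54, 57, 56]
277 [50, 51, 53, 49, 44, 77, 135, 144, 146, 156, 167, 160, 149, 150, 148, 150, 147, 150, 148, 135, 96, 58, 47, 48, 50, 52, 50, 53, 52, 49, 50, 51, 53, 49, 50, 69, 115, 140, 145, 152, 165, 165, 156, 147, 148, 149, 150, 150, 146, 112, 84, 129, 158, 123, 71, 52, 54, 55, 64, 83]
300 [80, 83, 84, 78, 61, 74, 127, 144, 148, 157, 168, 153, 147, 143, 142, 146, 196, 250, 253, 247, 189, 111, 97, 95, 97, 97, 96, 83, 54, 50, 54, 51, 54, 50, 50, 68, 112, 143, 145, 147, 164, 164, 154, 145, 147, 149, 149, 153, 149, 112, 86, 127, 155, 126, 77, 63, 76, 92, 97, 93]
[46, 34, 44, 89, 136, 166, 179, 178] [212, 212, 207, 186, 137, 83, 48, 36, 36, 37] [45, 41, 36, 41, 55, 84, 100, 108, 113, 110]
```

```bash
python3 - <<'E'
from tray import *
o=robot.get_obs()
Rp=Rt(.0624,np.radians(-10)); tp=np.array([.6639,-.0753,.0165]); A=R.from_euler("z",.0624).as_matrix()
mid=np.array([.662,-.0757,.0045]); Rn=R.from_quat(o["tool_rot"]).as_matrix()
for nm,q in (("low",(-.042,0,-.0045)),("lid",(-.042,0,.0045)),("lidL",(-.042,.029,.0045)),("lidR",(-.042,-.029,.0045)),("lidL2",(-.02,.029,.0045)),("lidR2",(-.02,-.029,.0045))):
    F=Rp.T@(mid+A@np.array(q)-tp); 
    print(nm,F.round(4),proj("wrist",o["position"]+Rn@F,o).round(1))
E
```

```text
low [-0.0404  0.0239 -0.0003] [[277. 186.]]
lid [-0.042   0.015  -0.0003] [[277.  186.7]]
lidL [-0.042   0.015   0.0287] [[333.  186.9]]
lidR [-0.042   0.015  -0.0293] [[221.  186.9]]
lidL2 [-0.0203  0.0112  0.0287] [[332.3 228.8]]
lidR2 [-0.0203  0.0112 -0.0293] [[221.8 228.9]]
```

```bash
python3 - <<'E'
from tray import *
im=cv2.imread("pics/w10.png")
cv2.imwrite("pics/w10d.png",cv2.resize(im[175:345,200:360],None,fx=4,fy=3.5,interpolation=cv2.INTER_NEAREST))
for c in (245,280,310): print(c,im[184:196,c].tolist())
E
```

```text
245 [[104, 111, 112], [101, 109, 109], [107, 115, 116], [135, 145, 148], [155, 168, 175], [124, 145, 162], [58, 114, 149], [42, 134, 176], [49, 152, 198], [56, 155, 201], [51, 140, 181], [43, 129, 168]]
280 [[95, 51, 20], [96, 54, 18], [93, 45, 20], [104, 70, 58], [109, 107, 110], [86, 114, 133], [48, 120, 157], [48, 140, 182], [55, 155, 201], [56, 159, 205], [59, 160, 205], [54, 154, 201]]
310 [[95, 52, 26], [92, 51, 21], [96, 54, 32], [105, 87, 78], [126, 127, 130], [110, 130, 142], [69, 113, 139], [37, 107, 142], [35, 115, 152], [38, 119, 156], [36, 114, 152], [36, 110, 145]]
```

View pics/w10d.png

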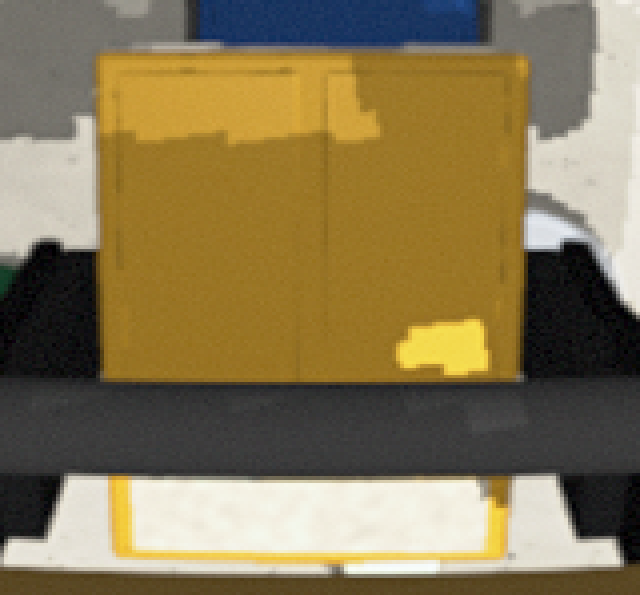

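```bash
cat >> tray.py <<'E'
def incase(pitch,foot,q):
    """case point q (case axes, from foot lower edge) -> tool coords; pitch deg = case tilt minus tool tilt"""
    a=np.radians(pitch); X=np.array([np.cos(a),-np.sin(a),0]); N=np.array([-np.sin(a),-np.cos(a),0])
    return np.array(foot)+X*q[0]+N*q[2]+np.array([0,0,1.])*q[1]
E
python3 - <<'E'
from tray import *
o=robot.get_obs(); Rn=R.from_quat(o["tool_rot"]).as_matrix()
p=lambda F: proj("wrist",o["position"]+Rn@F,o).round(1).tolist()[0]
for pitch in (0,5,8,10):
    a=np.radians(pitch)
    # pivot: case point (42,0,~.0045+.0007) at tool (0,.0117-.0005)
    base=incase(pitch,(0,0,0),(.042,0,.0051)); F=np.array([0,.0117,-.0003])-base
    print(pitch,F.round(4),"low",p(F),"lid",p(incase(pitch,F,(0,0,.009))),"L",p(incase(pitch,F,(0,.029,.009))),"lab",p(incase(pitch,F,(.084,0,.009))),p(incase(pitch,F,(.084,.029,.009))),p(incase(pitch,F,(.084,-.029,.009))))
E
```

```text
0 [-0.042   0.0168 -0.0003] low [277.0, 185.8] lid [277.0, 189.7] L [335.4, 189.9] lab [277.1, 329.5] [325.8, 328.6] [228.4, 328.6]
5 [-0.0414  0.0204 -0.0003] low [277.0, 185.5] lid [277.0, 187.7] L [334.2, 187.9] lab [277.1, 332.6] [326.7, 331.6] [227.5, 331.6]
8 [-0.0409  0.0226 -0.0003] low [277.0, 185.6] lid [277.0, 186.9] L [333.4, 187.1] lab [277.1, 334.2] [327.2, 333.2] [227.0, 333.3]
10 [-0.0405  0.024  -0.0003] low [277.0, 185.8] lid [277.0, 186.5] L [333.0, 186.7] lab [277.1, 335.2] [327.6, 334.2] [226.6, 334.3]
```

```bash
cat >> tray.py <<'E'
def place(i,foot,pitch,dx=0,dz=0,o=None):
    Rq=Rt(yaw,np.radians(30-pitch)); p=seat(i)+u*dx+[0,0,dz]-Rq@np.array(foot)
    return p.round(4),row(p,Rq,o)
E
python3 - <<'E'
from tray import *
for dz in (.04,.015,.0): print(dz,*place(2,(-.0399,.0236,.0002),9.5,0,dz))
E
```

```text
0.04 [0.5999 0.1411 0.0841] [-0.1039, 0.132, 0.0111, 0.0002, -0.0003, -0.1138]
0.015 [0.5999 0.1411 0.0591] [-0.1039, 0.182, 0.0111, 0.0002, -0.0003, -0.1138]
0.0 [0.5999 0.1411 0.0441] [-0.1039, 0.212, 0.0112, 0.0002, -0.0003, -0.1138]
```

```bash
python3 -m crank '[[-0.05,0.02,0.005,0,0,-0.05,-1],[-0.1,0.06,0.011,0,0,-0.1,-1],[-0.104,0.12,0.011,0,0,-0.114,-1],[-0.104,0.15,0.011,0,0,-0.114,-1],[-0.104,0.16,0.011,0,0,-0.114,-1],[-0.104,0.16,0.011,0,0,-0.114,-1],[-0.104,0.16,0.011,0,0,-0.114,-1]]'; python3 - <<'E'
from tray import *
im,o=shot("wrist","w11.png"); print(o["q"].round(2),o["position"])
for dz in (.015,.006,.0): print(dz,*place(2,(-.0399,.0236,.0002),9.5,0,dz,o))
cv2.imwrite("pics/w11c.png",cv2.resize(im[80:260,180:380],None,fx=3.3,fy=3.3,interpolation=cv2.INTER_CUBIC))
E
```

```text
time: 14.65
position: [0.601, 0.1421, 0.0708]
tool_rot: [0.703, 0.075, 0.178, -0.684]
ft_force: [-0.1, 0.6, 0.5]
grip_width: 0.0574
[ 0.09  0.69  1.82 -0.3   0.29 -1.06] [0.60097322 0.14211046 0.07077916]
0.015 [0.5999 0.1411 0.0591] [-0.01, 0.0212, -0.0023, -0.0001, -0.0002, 0.0008]
0.006 [0.5999 0.1411 0.0501] [-0.0164, 0.0381, -0.0023, -0.0001, -0.0002, 0.0008]
0.0 [0.5999 0.1411 0.0441] [-0.0206, 0.0493, -0.0023, -0.0001, -0.0002, 0.0008]
```

View pics/w11c.png

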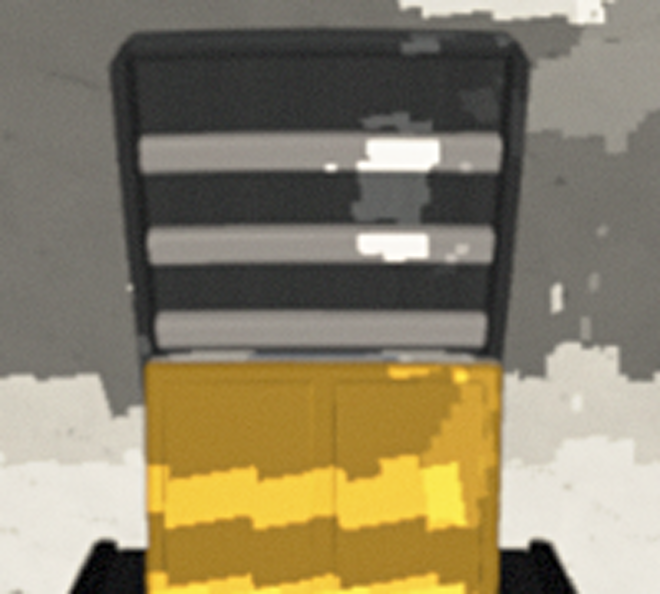

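```bash
python3 -m crank '[[-0.01,0.02,-0.0023,0,0,0.0008,-1],[-0.0164,0.036,-0.0023,0,0,0.0008,-1],[-0.0164,0.038,-0.0023,0,0,0.0008,-1],[-0.0164,0.038,-0.0023,0,0,0.0008,-1]]'; python3 - <<'E'
from tray import *
im,o=shot("wrist","w12.png"); print(o["q"].round(2),o["position"])
F=(-.0399,.0236,.0002)
for dz in (.006,.002,.0,-.001): print(dz,*place(2,F,9.5,0,dz,o))
g=cv2.cvtColor(im,cv2.COLOR_BGR2GRAY); Rn=R.from_quat(o["tool_rot"]).as_matrix()
p=lambda P: proj("wrist",P,o).round(1).tolist()[0]
print("pred foot",p(o["position"]+Rn@np.array(F)),p(o["position"]+Rn@incase(9.5,F,(0,0,.009))),"rib2 edge",p(seat(2)-u*.0038+[0,0,.004]),p(seat(2)-u*.0098+[0,0,.004]),p(seat(2)-u*.0038))
for c in (255,277,300): print(c,[int(x) for x in g[150:200,c]])
cv2.imwrite("pics/w12c.png",cv2.resize(im[80:260,180:380],None,fx=3.3,fy=3.3,interpolation=cv2.INTER_CUBIC))
E
```

```text
time: 15.2
position: [0.5979, 0.1415, 0.0487]
tool_rot: [0.703, 0.073, 0.176, -0.685]
ft_force: [-0.5, 0.0, -0.6]
grip_width: 0.0578
[ 0.09  0.73  1.84 -0.35  0.25 -1.01] [0.59792089 0.14147221 0.04874011]
0.006 [0.5999 0.1411 0.0501] [0.0046, -0.0011, -0.0001, 0.0, 0.0001, -0.0009]
0.002 [0.5999 0.1411 0.0461] [0.0018, 0.0064, -0.0001, 0.0, 0.0001, -0.0009]
0.0 [0.5999 0.1411 0.0441] [0.0004, 0.0101, -0.0001, 0.0, 0.0001, -0.0009]
-0.001 [0.5999 0.1411 0.0431] [-0.0002, 0.012, -0.0001, 0.0, 0.0001, -0.0009]
pred foot [278.0, 187.1] [278.0, 188.1] rib2 edge [277.9, 183.7] [277.9, 174.1] [277.9, 179.8]
255 [149, 148, 150, 135, 87, 49, 52, 52, 52, 48, 54, 53, 52, 54, 54, 54, 54, 50, 53, 48, 65, 104, 135, 139, 150, 159, 152, 149, 148, 148, 149, 151, 148, 117, 72, 50, 61, 102, 132, 129, 118, 120, 132, 131, 130, 124, 129, 130, 130, 135]
277 [151, 151, 147, 133, 82, 52, 50, 56, 52, 49, 51, 55, 50, 51, 53, 52, 52, 57, 46, 49, 63, 113, 138, 141, 154, 158, 151, 150, 152, 153, 151, 154, 148, 116, 69, 49, 46, 74, 124, 126, 119, 124, 131, 136, 134, 133, 133, 134, 133, 132]
300 [248, 248, 251, 244, 154, 94, 90, 99, 96, 96, 96, 98, 96, 97, 98, 95, 97, 98, 99, 78, 67, 109, 134, 148, 212, 245, 249, 248, 249, 249, 225, 165, 144, 119, 74, 54, 51, 74, 109, 121, 134, 165, 196, 204, 196, 164, 137, 134, 133, 134]
```

View pics/w12c.png

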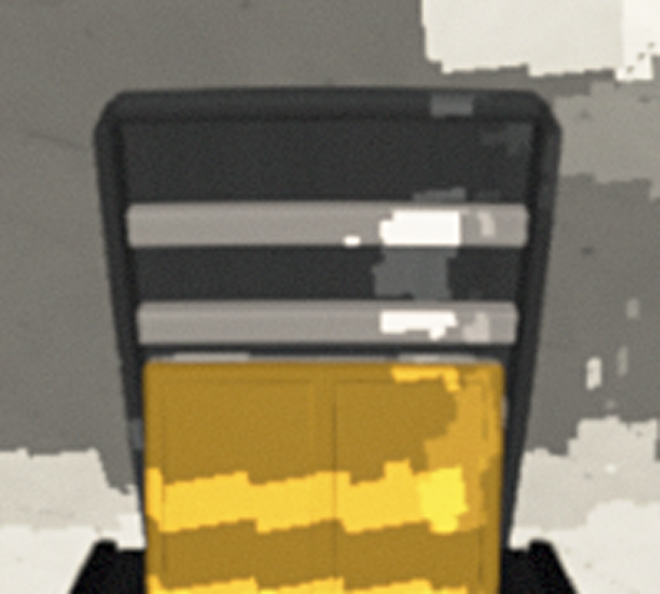

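```bash
python3 -m crank '[[0.004,0.002,0,0,0,-0.0009,-1],[0.002,0.0064,0,0,0,-0.0009,-1],[0.0018,0.0064,0,0,0,-0.0009,-1],[0.0018,0.0064,0,0,0,-0.0009,-1]]' 6; python3 - <<'E'
from tray import *
o=robot.get_obs(); print(o["ft_force"].round(1))
F=(-.0399,.0236,.0002)
for dz in (.002,.0,-.001): print(dz,*place(2,F,9.5,0,dz,o))
E
```

```text
time: 15.75
position: [0.5999, 0.1412, 0.0464]
tool_rot: [0.703, 0.074, 0.177, -0.685]
ft_force: [-0.2, -0.9, -0.7]
grip_width: 0.058
[-0.2 -0.9 -0.7]
0.002 [0.5999 0.1411 0.0461] [-0.0002, 0.0006, -0.0, -0.0, 0.0, 0.0001]
0.0 [0.5999 0.1411 0.0441] [-0.0016, 0.0043, -0.0, -0.0, 0.0, 0.0001]
-0.001 [0.5999 0.1411 0.0431] [-0.0023, 0.0062, -0.0, -0.0, 0.0, 0.0001]
```

```bash
python3 -m crank '[[-0.001,0.002,0,0,0,0,-1],[-0.0016,0.0043,0,0,0,0,-1],[-0.0016,0.0043,0,0,0,0,-1]]'; python3 -m crank '[[-0.0007,0.0019,0,0,0,0,-1],[-0.0007,0.0019,0,0,0,0,-1]]';  python3 - <<'E'
from tray import *
im,o=shot("wrist","w13.png"); print(o["ft_force"].round(1),o["moment"].round(3))
F=(-.0399,.0236,.0002)
print(*place(2,F,9.5,0,0,o))
g=cv2.cvtColor(im,cv2.COLOR_BGR2GRAY); Rn=R.from_quat(o["tool_rot"]).as_matrix()
p=lambda P: proj("wrist",P,o).round(1).tolist()[0]
print("pred seated low",p(seat(2)),"lid",p(seat(2)+u*-.0045+[0,0,.0078]),"rib2 edge",p(seat(2)-u*.0038+[0,0,.004]))
for c in (255,277,300): print(c,[int(x) for x in g[175:200,c]])
E
```

```text
time: 16.12
position: [0.5999, 0.1411, 0.044]
tool_rot: [0.703, 0.074, 0.177, -0.685]
ft_force: [-0.3, 0.1, -0.9]
grip_width: 0.0582
time: 16.38
position: [0.6, 0.1411, 0.0437]
tool_rot: [0.703, 0.074, 0.177, -0.685]
ft_force: [-1.4, -0.0, 4.5]
grip_width: 0.0581
[-1.4 -0.   4.5] [-0.059  0.203 -0.062]
[0.5999 0.1411 0.0441] [-0.0001, -0.0009, -0.0001, -0.0, 0.0, 0.0003]
pred seated low [277.9, 187.3] lid [277.9, 188.2] rib2 edge [277.9, 185.3]
255 [150, 158, 154, 152, 151, 149, 148, 150, 150, 143, 101, 62, 90, 122, 125, 119, 122, 130, 134, 131, 125, 130, 133, 135, 133]
277 [151, 156, 154, 151, 146, 151, 148, 151, 152, 142, 102, 56, 64, 119, 124, 116, 123, 130, 132, 133, 131, 135, 129, 132, 133]
300 [193, 236, 247, 248, 247, 246, 248, 247, 249, 247, 187, 86, 65, 113, 132, 138, 163, 191, 201, 172, 129, 126, 134, 135, 132]
```

```bash
python3 -m crank '[[-0.0007,0.0018,0,0,0,0,-1],[-0.0007,0.0018,0,0,0,0,-1],[-0.0007,0.0018,0,0,0,0,-1]]' 4; python3 -m crank '[[0,0,0,0,0,0,0.4],[0,0,0,0,0,0,0.5],[0,0,0,0,0,0,0.8],[0,0,0,0,0,0,1],[0,0,0,0,0,0,1]]';  python3 - <<'E'
from tray import *
im,o=shot("wrist","w14.png"); print(o["ft_force"].round(1),o["moment"].round(3))
g=cv2.cvtColor(im,cv2.COLOR_BGR2GRAY)
p=lambda P: proj("wrist",P,o).round(1).tolist()[0]
print("pred seated low",p(seat(2)),"lid",p(seat(2)+u*-.0045+[0,0,.0078]),"rib2 edge",p(seat(2)-u*.0038+[0,0,.004]))
for c in (255,277,300): print(c,[int(x) for x in g[175:200,c]])
cv2.imwrite("pics/w14c.png",cv2.resize(im[80:300,150:400],None,fx=2.7,fy=2.7,interpolation=cv2.INTER_CUBIC))
E
```

```text
time: 16.8
position: [0.6003, 0.1411, 0.0427]
tool_rot: [0.703, 0.074, 0.178, -0.685]
ft_force: [-1.2, -1.5, 5.0]
grip_width: 0.0577
time: 17.42
position: [0.5999, 0.1412, 0.042]
tool_rot: [0.703, 0.074, 0.177, -0.685]
ft_force: [1.0, 0.7, -0.5]
grip_width: 0.0841
[ 1.   0.7 -0.5] [0.02  0.211 0.072]
pred seated low [277.9, 189.1] lid [278.0, 190.2] rib2 edge [278.0, 187.3]
255 [133, 141, 149, 157, 153, 155, 148, 148, 149, 150, 151, 139, 101, 62, 91, 126, 127, 118, 120, 129, 134, 130, 128, 130, 135]
277 [133, 139, 150, 158, 153, 152, 147, 148, 149, 151, 152, 139, 99, 55, 68, 122, 124, 117, 121, 128, 132, 132, 132, 133, 133]
300 [129, 145, 198, 239, 247, 247, 246, 247, 246, 247, 248, 246, 183, 82, 66, 110, 126, 132, 160, 190, 196, 163, 127, 125, 131]
```

View pics/w14c.png

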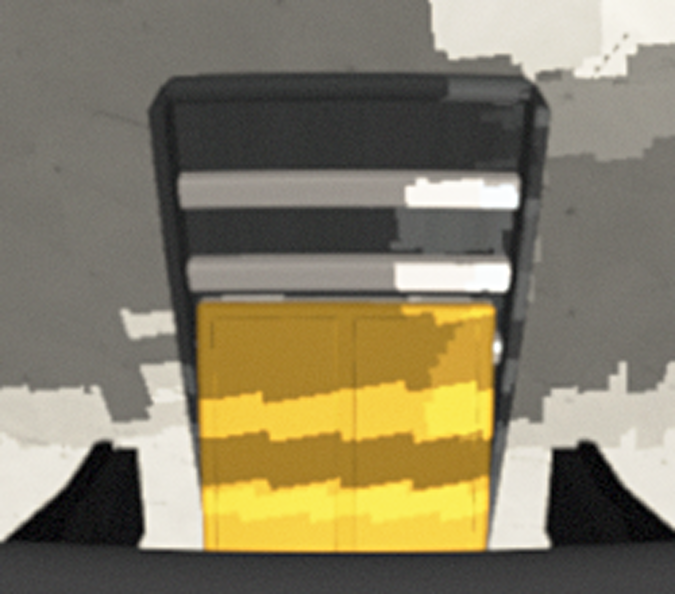

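```bash
python3 -m crank '[[0,-0.01,0,0,0,0,1],[0,-0.06,0,0,0,0,1],[0,-0.15,0,0,0,0.02,1],[0,-0.2,0,0,0,0.07,1],[0,-0.2,0,0,0,0.111,1],[0,-0.2,0,0,0,0.111,1]]'; python3 - <<'E'
from h import *
im,o=shot("wrist","w15.png"); print(o["position"],o["q"].round(2))
print(row((.528,-.213,.14),Rt(.26)))
E
```

```text
time: 18.23
position: [0.5679, 0.146, 0.1369]
tool_rot: [0.705, -0.047, 0.058, -0.705]
ft_force: [-0.1, -0.5, -0.5]
grip_width: 0.087
[0.56794402 0.14597122 0.13685954] [ 0.06  0.6   1.63 -0.    0.89 -1.36]
[0.0322, -0.008, -0.7214, 0.0007, -0.1301, 0.0036]
```

```bash
python3 -m crank '[[0.005,-0.008,-0.12,0,-0.02,0.0036,1],[0.01,-0.008,-0.24,0,-0.04,0.0036,1],[0.015,-0.008,-0.36,0,-0.06,0.0036,1],[0.02,-0.008,-0.48,0,-0.085,0.0036,1],[0.03,-0.008,-0.6,0,-0.11,0.0036,1],[0.032,-0.008,-0.72,0,-0.13,0.0036,1],[0.032,-0.008,-0.72,0,-0.13,0.0036,1],[0.032,-0.008,-0.72,0,-0.13,0.0036,1],[0.032,-0.008,-0.72,0,-0.13,0.0036,1]]'; python3 - <<'E'
from h import *
im,o=shot("wrist","w16.png"); print(o["position"],o["q"].round(2))
print(quad(mask(im,"red"),"wrist",o,.009))
E
```

```text
time: 19.4
position: [0.5272, -0.2098, 0.1395]
tool_rot: [0.701, 0.091, -0.094, -0.701]
ft_force: [-0.7, -0.5, 0.4]
grip_width: 0.0869
[ 0.52715429 -0.2097757   0.1394998 ] [-0.57  0.58  1.67 -0.    0.9  -2.41]
((527.8257446289062, -215.24998474121094), (79.95516967773438, 55.75310134887695), 14.881758689880371, array([271.2572248 , 195.61989852]))
```

View pics/w16.png

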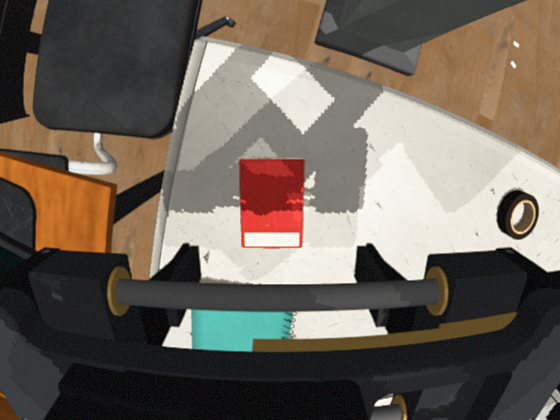

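```bash
python3 - <<'E'
from h import *
o=robot.get_obs()
Rp=Rt(.2597,np.radians(-10)); M=np.array([.5278,-.21525,0])
p=M+[0,0,.0167]; p[:2]-= (Rp@[0,.0117,0])[:2]
print(p.round(4),row(p,Rp,o))
E
```

```text
[ 0.5298 -0.2147  0.0167] [0.0027, 0.2459, -0.0104, 0.0002, 0.0009, 0.0545]
```

```bash
python3 -m crank '[[0.003,0.09,-0.01,0,0.001,0.04,0.7],[0.003,0.17,-0.01,0,0.001,0.0545,0.7],[0.003,0.22,-0.01,0,0.001,0.0545,0.7],[0.003,0.238,-0.01,0,0.001,0.0545,0.7],[0.003,0.238,-0.01,0,0.001,0.0545,0.7],[0.003,0.238,-0.01,0,0.001,0.0545,0.7]]' 20;  python3 - <<'E'
from h import *
o=robot.get_obs()
Rp=Rt(.2597,np.radians(-10)); M=np.array([.5278,-.21525,0])
p=M+[0,0,.0167]; p[:2]-= (Rp@[0,.0117,0])[:2]
print(row(p,Rp,o))
E
```

```text
time: 20.2
position: [0.5311, -0.2169, 0.0222]
tool_rot: [0.708, 0.03, -0.15, -0.69]
ft_force: [-0.8, 0.6, 0.6]
grip_width: 0.0739
[0.0004, 0.011, 0.005, 0.0009, -0.0009, 0.0008]
```

```bash
python3 -m crank '[[0,0.01,0.005,0.0005,-0.0009,0.0008,0.7],[0,0.0105,0.005,0.0005,-0.0009,0.0008,0.7],[0,0.0105,0.005,0.0005,-0.0009,0.0008,0.7]]' 20;  python3 - <<'E'
from h import *
o=robot.get_obs()
Rp=Rt(.2597,np.radians(-10)); M=np.array([.5278,-.21525,0])
p=M+[0,0,.0167]; p[:2]-= (Rp@[0,.0117,0])[:2]
print(row(p,Rp,o))
E
```

```text
time: 20.58
position: [0.5289, -0.2147, 0.016]
tool_rot: [0.706, 0.03, -0.153, -0.69]
ft_force: [0.7, -0.3, 0.9]
grip_width: 0.0739
[0.0014, -0.0017, -0.0006, -0.0, -0.0001, -0.0005]
```

```bash
python3 -m crank '[[0.0014,-0.0017,-0.0006,0,0,-0.0005,0.7],[0.0014,-0.0017,-0.0006,0,0,-0.0005,-1],[0.0014,-0.0017,-0.0006,0,0,-0.0005,-1],[0.0014,-0.0017,-0.0006,0,0,-0.0005,-1],[0.0014,-0.0017,-0.0006,0,0,-0.0005,-1]]' 20;  python3 - <<'E'
from tray import *
o=robot.get_obs(); print(o["position"])
print(row((.53,-.2147,.1),Rt(.2597,np.radians(-10)),o))
print(row((.61,-.03,.15),Rt(.05,np.radians(-5)),o))
print(row((.640,.131,.15),Rt(yaw,0),o))
E
```

```text
time: 21.2
position: [0.5298, -0.2147, 0.0165]
tool_rot: [0.706, 0.03, -0.152, -0.691]
ft_force: [-0.4, 0.3, -0.2]
grip_width: 0.0578
[ 0.52975394 -0.21470882  0.01649497]
[-0.0285, -0.1646, -0.0001, -0.0001, -0.0, -0.0]
[0.1998, -0.3063, 0.3159, 0.0086, 0.0662, -0.0277]
[0.3383, -0.3306, 0.6117, 0.0113, 0.1295, -0.0548]
```

```bash
python3 -m crank '[[-0.005,-0.03,0,0,0,0,-1],[-0.015,-0.08,0,0,0,0,-1],[-0.03,-0.17,0,0,0,0,-1],[0.02,-0.25,0.08,0.002,0.02,-0.008,-1],[0.1,-0.29,0.17,0.005,0.04,-0.02,-1],[0.17,-0.31,0.27,0.008,0.06,-0.025,-1],[0.22,-0.32,0.37,0.009,0.08,-0.035,-1],[0.27,-0.33,0.47,0.01,0.1,-0.045,-1],[0.32,-0.33,0.57,0.011,0.12,-0.054,-1],[0.338,-0.33,0.61,0.0113,0.1295,-0.0548,-1]]'; python3 - <<'E'
from tray import *
print(row((.640,.131,.15),Rt(yaw,0)))
E
```

```text
time: 22.45
position: [0.6395, 0.1337, 0.1507]
tool_rot: [-0.705, 0.051, -0.052, 0.706]
ft_force: [-0.2, -0.1, -0.4]
grip_width: 0.0574
[0.0018, 0.0013, -0.0051, -0.0003, 0.0008, 0.0002]
```

```bash
python3 -m crank '[[0,0,0,0,0,0,-1],[0,0,0,0,0,0,-1]]'; python3 - <<'E'
from tray import *
im,o=shot("wrist","w17.png"); print(o["position"])
cv2.imwrite("pics/w17c.png",cv2.resize(im[40:345,180:380],None,fx=2.6,fy=1.95,interpolation=cv2.INTER_CUBIC))
Rn=R.from_quat(o["tool_rot"]).as_matrix()
p=lambda F: proj("wrist",o["position"]+Rn@F,o).round(1).tolist()[0]
for pitch in (5,10):
    base=incase(pitch,(0,0,0),(.042,0,.0051)); F=np.array([0,.0117,-.0003])-base
    print(pitch,F.round(4),"low",p(F),"lid",p(incase(pitch,F,(0,0,.009))),"lab",p(incase(pitch,F,(.084,0,.009))))
for c in (235,260,300,320): print(c,im[184:194,c].tolist())
print([x.tolist() for x in im[326:340,277]])
for r in (195,225): print(r,im[r,218:230,2].tolist(),im[r,326:338,2].tolist())
E
```

```text
time: 22.7
position: [0.64, 0.1292, 0.1502]
tool_rot: [0.705, -0.052, 0.052, -0.705]
ft_force: [-0.0, -0.3, 0.2]
grip_width: 0.0578
[0.63995149 0.12917388 0.15024289]
5 [-0.0414  0.0204 -0.0003] low [277.0, 185.5] lid [277.0, 187.7] lab [277.1, 332.6]
10 [-0.0405  0.024  -0.0003] low [277.0, 185.8] lid [277.0, 186.5] lab [277.1, 335.2]
235 [[108, 115, 118], [113, 123, 124], [138, 147, 151], [161, 172, 178], [125, 134, 153], [55, 60, 119], [31, 31, 140], [35, 40, 159], [38, 45, 164], [47, 49, 150]]
260 [[33, 115, 151], [28, 111, 149], [55, 118, 148], [102, 124, 142], [90, 98, 123], [45, 49, 120], [29, 34, 142], [41, 46, 163], [37, 45, 163], [34, 37, 141]]
300 [[29, 111, 148], [38, 115, 151], [71, 120, 145], [104, 125, 137], [92, 99, 122], [45, 48, 111], [26, 30, 117], [26, 28, 124], [31, 31, 128], [28, 30, 125]]
320 [[35, 82, 109], [45, 88, 110], [86, 106, 119], [124, 135, 142], [104, 113, 131], [56, 61, 116], [16, 20, 112], [27, 30, 123], [30, 30, 126], [28, 32, 124]]
[[230, 243, 243], [233, 245, 244], [232, 245, 243], [235, 246, 244], [232, 244, 243], [201, 224, 240], [115, 129, 225], [46, 53, 212], [82, 90, 204], [163, 176, 220], [216, 231, 232], [220, 231, 234], [180, 197, 206], [93, 113, 125]]
195 [117, 114, 115, 117, 118, 119, 136, 159, 160, 163, 165, 158] [120, 120, 126, 127, 118, 114, 112, 112, 115, 114, 118, 116]
225 [210, 213, 215, 215, 211, 177, 130, 118, 120, 123, 123, 119] [121, 121, 128, 120, 117, 150, 205, 224, 223, 223, 223, 221]
```

View pics/w17c.png

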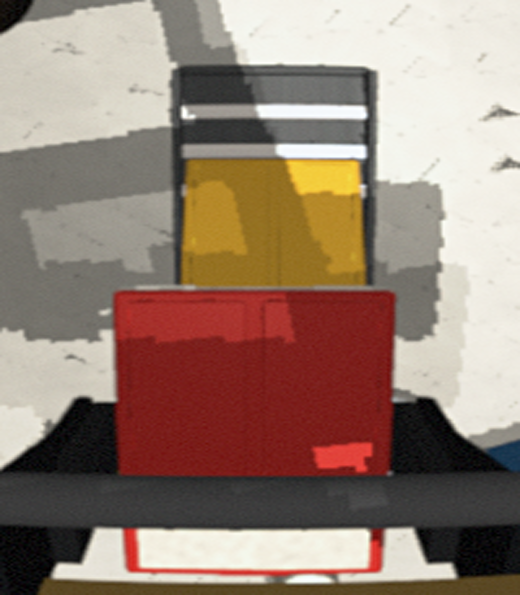

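```bash
python3 - <<'E'
from tray import *
for dz in (.03,.012,.0): print(dz,*place(3,(-.0404,.0238,-.0002),9.7,0,dz))
E
```

```text
0.03 [0.5826 0.1441 0.0743] [-0.1181, 0.1516, 0.0134, 0.0001, -0.0003, -0.1127]
0.012 [0.5826 0.1441 0.0563] [-0.1181, 0.1876, 0.0134, 0.0001, -0.0003, -0.1127]
0.0 [0.5826 0.1441 0.0443] [-0.1182, 0.2116, 0.0134, 0.0001, -0.0003, -0.1127]
```

```bash
python3 -m crank '[[-0.06,0.01,0.006,0,0,-0.05,-1],[-0.118,0.05,0.0134,0,0,-0.1,-1],[-0.118,0.11,0.0134,0,0,-0.1127,-1],[-0.118,0.15,0.0134,0,0,-0.1127,-1],[-0.118,0.165,0.0134,0,0,-0.1127,-1],[-0.118,0.18,0.0134,0,0,-0.1127,-1],[-0.118,0.185,0.0134,0,0,-0.1127,-1],[-0.118,0.185,0.0134,0,0,-0.1127,-1]]'; python3 - <<'E'
from tray import *
im,o=shot("wrist","w18.png"); print(o["q"].round(2),o["position"],o["ft_force"].round(1))
F=(-.0404,.0238,-.0002)
for dz in (.006,.002,0): print(dz,*place(3,F,9.7,0,dz,o))
cv2.imwrite("pics/w18c.png",cv2.resize(im[80:260,180:380],None,fx=3.3,fy=3.3,interpolation=cv2.INTER_CUBIC))
g=cv2.cvtColor(im,cv2.COLOR_BGR2GRAY); Rn=R.from_quat(o["tool_rot"]).as_matrix()
p=lambda P: proj("wrist",P,o).round(1).tolist()[0]
print("pred foot",p(o["position"]+Rn@np.array(F)),p(o["position"]+Rn@incase(9.7,F,(0,0,.009))),"rib3 edge",p(seat(3)-u*.0038+[0,0,.004]),p(seat(3)-u*.0098+[0,0,.004]))
for c in (255,277,300): print(c,[int(x) for x in g[150:200,c]])
E
```

```text
time: 23.75
position: [0.5832, 0.1454, 0.0576]
tool_rot: [0.703, 0.073, 0.176, -0.685]
ft_force: [-0.2, 0.3, -0.3]
grip_width: 0.058
[ 0.1   0.7   1.87 -0.36  0.24 -0.98] [0.5831528  0.14535184 0.05757799] [-0.2  0.3 -0.3]
0.006 [0.5826 0.1441 0.0503] [-0.0056, 0.0133, -0.0026, -0.0001, -0.0001, 0.0002]
0.002 [0.5826 0.1441 0.0463] [-0.0084, 0.0209, -0.0026, -0.0001, -0.0001, 0.0002]
0 [0.5826 0.1441 0.0443] [-0.0098, 0.0246, -0.0026, -0.0001, -0.0001, 0.0002]
pred foot [277.2, 186.2] [277.2, 187.0] rib3 edge [274.9, 171.0] [274.8, 161.5]
255 [47, 51, 51, 54, 51, 52, 48, 53, 65, 100, 127, 147, 155, 156, 150, 147, 148, 147, 149, 148, 127, 81, 53, 51, 51, 50, 53, 51, 51, 54, 52, 53, 51, 52, 49, 68, 115, 136, 105, 61, 52, 60, 71, 65, 60, 63, 65, 69, 70, 64]
277 [54, 52, 52, 51, 48, 50, 53, 51, 68, 103, 131, 147, 157, 152, 151, 148, 148, 147, 150, 151, 123, 79, 51, 50, 54, 52, 51, 52, 53, 52, 48, 52, 53, 49, 50, 68, 121, 138, 101, 61, 57, 64, 67, 68, 68, 64, 59, 64, 62, 68]
300 [98, 94, 98, 97, 95, 97, 98, 88, 86, 103, 135, 181, 238, 248, 248, 247, 247, 247, 248, 251, 226, 117, 49, 48, 50, 51, 55, 54, 54, 48, 51, 54, 54, 52, 45, 67, 123, 141, 114, 81, 77, 97, 101, 97, 90, 94, 79, 68, 68, 65]
```

View pics/w18c.png

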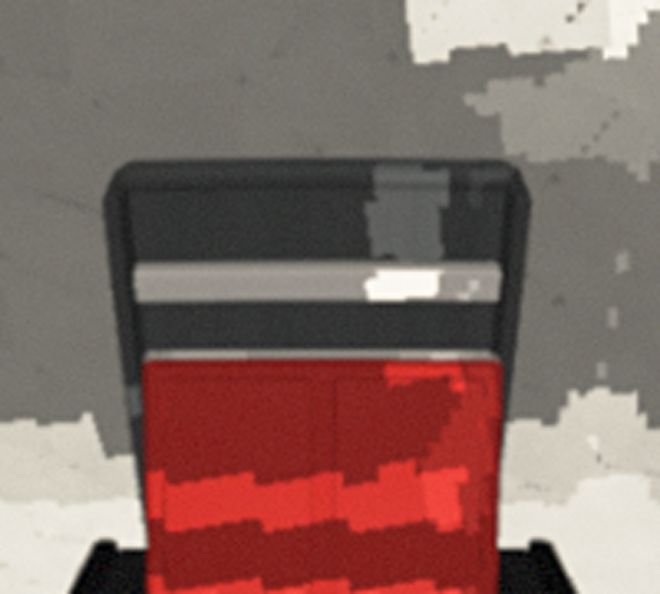

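```bash
python3 -m crank '[[-0.004,0.01,-0.0026,0,0,0.0002,-1],[-0.0064,0.0155,-0.0026,0,0,0.0002,-1],[-0.008,0.0195,-0.0026,0,0,0.0002,-1],[-0.008,0.0195,-0.0026,0,0,0.0002,-1],[-0.008,0.0195,-0.0026,0,0,0.0002,-1]]' 6; python3 - <<'E'
from tray import *
o=robot.get_obs(); print(o["ft_force"].round(1))
F=(-.0404,.0238,-.0002)
for dz in (.002,.0,-.001): print(dz,*place(3,F,9.7,0,dz,o))
E
```

```text
time: 24.42
position: [0.5822, 0.1443, 0.0467]
tool_rot: [0.703, 0.072, 0.176, -0.685]
ft_force: [0.1, -0.7, -1.0]
grip_width: 0.058
[ 0.1 -0.7 -1. ]
0.002 [0.5826 0.1441 0.0463] [0.0007, 0.001, -0.0003, -0.0001, 0.0, -0.0003]
0.0 [0.5826 0.1441 0.0443] [-0.0007, 0.0048, -0.0003, -0.0001, 0.0, -0.0003]
-0.001 [0.5826 0.1441 0.0433] [-0.0014, 0.0067, -0.0003, -0.0001, 0.0, -0.0003]
```

```bash
python3 -m crank '[[0,0.002,-0.0003,0,0,-0.0003,-1],[-0.0007,0.0048,-0.0003,0,0,-0.0003,-1],[-0.0007,0.0048,-0.0003,0,0,-0.0003,-1]]'; python3 -m crank '[[-0.0007,0.0019,0,0,0,0,-1],[-0.0007,0.0019,0,0,0,0,-1]]';  python3 - <<'E'
from tray import *
im,o=shot("wrist","w19.png"); print(o["ft_force"].round(1),o["moment"].round(3))
g=cv2.cvtColor(im,cv2.COLOR_BGR2GRAY)
p=lambda P: proj("wrist",P,o).round(1).tolist()[0]
print(*place(3,(-.0404,.0238,-.0002),9.7,0,0,o))
print("pred seated low",p(seat(3)),"lid",p(seat(3)+u*-.0045+[0,0,.0078]),"rib3 edge",p(seat(3)-u*.0038+[0,0,.004]))
for c in (255,277,300): print(c,[int(x) for x in g[175:200,c]])
E
```

```text
time: 24.8
position: [0.5826, 0.1441, 0.0443]
tool_rot: [0.703, 0.073, 0.176, -0.685]
ft_force: [0.6, -0.1, -1.0]
grip_width: 0.0575
time: 25.05
position: [0.5827, 0.144, 0.044]
tool_rot: [0.703, 0.073, 0.176, -0.685]
ft_force: [-1.4, 0.5, 5.4]
grip_width: 0.0575
[-1.4  0.5  5.4] [-0.102  0.244 -0.052]
[0.5826 0.1441 0.0443] [0.0001, -0.0008, 0.0001, -0.0001, 0.0, 0.0003]
pred seated low [277.3, 186.4] lid [277.4, 187.2] rib3 edge [277.4, 184.4]
255 [156, 153, 149, 147, 146, 148, 149, 149, 141, 103, 65, 88, 118, 107, 76, 57, 59, 65, 63, 59, 62, 68, 67, 63, 67]
277 [157, 154, 148, 148, 147, 149, 148, 151, 140, 101, 53, 72, 115, 109, 75, 55, 59, 65, 65, 63, 63, 66, 64, 66, 64]
300 [236, 247, 248, 246, 246, 246, 246, 249, 247, 187, 88, 86, 139, 128, 88, 74, 93, 100, 89, 68, 59, 64, 68, 62, 65]
```

Contact at the expected height; seat lightly and release.

```bash
python3 -m crank '[[-0.0007,0.0018,0,0,0,0,-1],[-0.0007,0.0018,0,0,0,0,-1],[-0.0007,0.0018,0,0,0,0,-1]]' 4; python3 -m crank '[[0,0,0,0,0,0,0.4],[0,0,0,0,0,0,0.5],[0,0,0,0,0,0,0.8],[0,0,0,0,0,0,1],[0,0,0,0,0,0,1]]';  python3 - <<'E'
from tray import *
im,o=shot("wrist","w20.png"); print(o["ft_force"].round(1),o["moment"].round(3))
g=cv2.cvtColor(im,cv2.COLOR_BGR2GRAY)
p=lambda P: proj("wrist",P,o).round(1).tolist()[0]
print("pred seated low",p(seat(3)),"lid",p(seat(3)+u*-.0045+[0,0,.0078]),"rib3 edge",p(seat(3)-u*.0038+[0,0,.004]))
for c in (235,277,320): print(c,[int(x) for x in g[175:200,c]])
cv2.imwrite("pics/w20c.png",cv2.resize(im[80:300,150:400],None,fx=2.7,fy=2.7,interpolation=cv2.INTER_CUBIC))
E
```

```text
time: 25.48
position: [0.5829, 0.144, 0.043]
tool_rot: [0.703, 0.073, 0.176, -0.685]
ft_force: [-1.4, 0.2, 5.7]
grip_width: 0.0579
time: 26.1
position: [0.5825, 0.1441, 0.0423]
tool_rot: [0.703, 0.073, 0.176, -0.685]
ft_force: [0.0, -0.2, 0.8]
grip_width: 0.0842
[ 0.  -0.2  0.8] [-0.019  0.234  0.   ]
pred seated low [277.3, 188.4] lid [277.3, 189.3] rib3 edge [277.3, 186.5]
235 [134, 144, 157, 155, 151, 148, 150, 146, 148, 149, 147, 112, 73, 103, 143, 130, 82, 57, 64, 61, 64, 63, 67, 63, 66]
277 [139, 150, 155, 152, 151, 146, 148, 151, 148, 151, 147, 105, 60, 69, 112, 104, 71, 54, 64, 67, 64, 65, 62, 68, 61]
320 [134, 169, 228, 246, 248, 247, 246, 247, 247, 249, 248, 200, 96, 92, 141, 136, 97, 77, 88, 102, 104, 92, 84, 73, 67]
```

View pics/w20c.png

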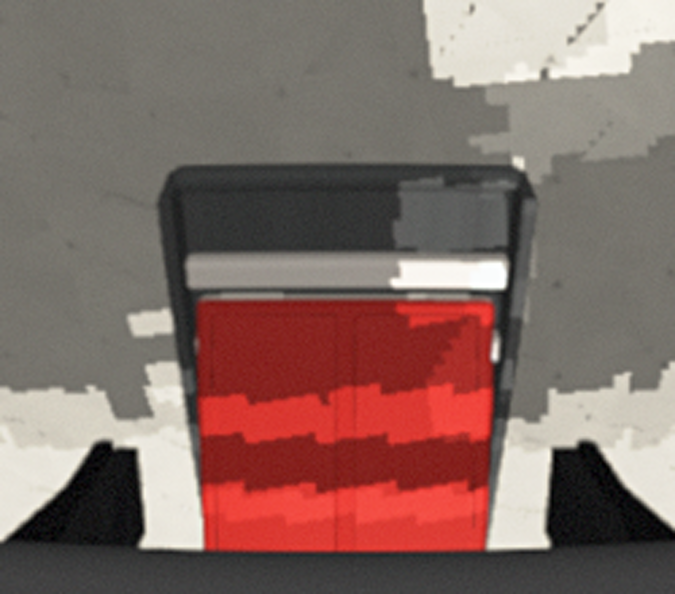

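```bash
python3 -m crank '[[0,-0.01,0,0,0,0,1],[0,-0.06,0,0,0,0,1],[0,-0.15,0,0,0,0,1],[0,-0.22,0,0,0,0.05,1],[0.06,-0.26,0,0,0,0.11,1],[0.16,-0.3,0,0,0,0.111,1],[0.26,-0.35,0,0,0,0.111,1],[0.26,-0.35,0,0,0,0.111,1],[0.26,-0.35,0,0,0,0.111,1]]'; python3 - <<'E'
from h import *
im,o=shot("wrist","w21.png"); print(o["position"])
cv2.imwrite("pics/w21c.png",cv2.resize(im[40:300,160:400],None,fx=2.3,fy=2.3,interpolation=cv2.INTER_CUBIC))
im,o=shot("scene","s2.png")
cv2.imwrite("pics/s2c.png",cv2.resize(im[150:320,170:430],None,fx=3,fy=3,interpolation=cv2.INTER_CUBIC))
E
```

```text
time: 27.28
position: [0.6414, 0.1351, 0.2507]
tool_rot: [0.705, -0.051, 0.053, -0.705]
ft_force: [0.2, -0.8, -1.0]
grip_width: 0.0868
[0.64144322 0.13506953 0.25069314]
```

View pics/w21c.png

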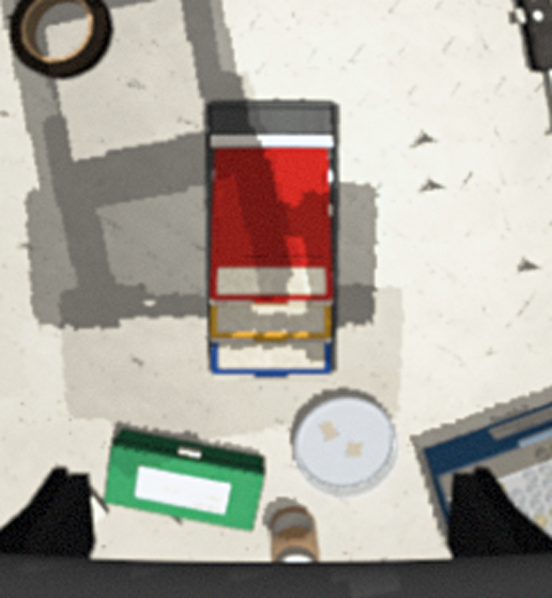

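View pics/s2c.png

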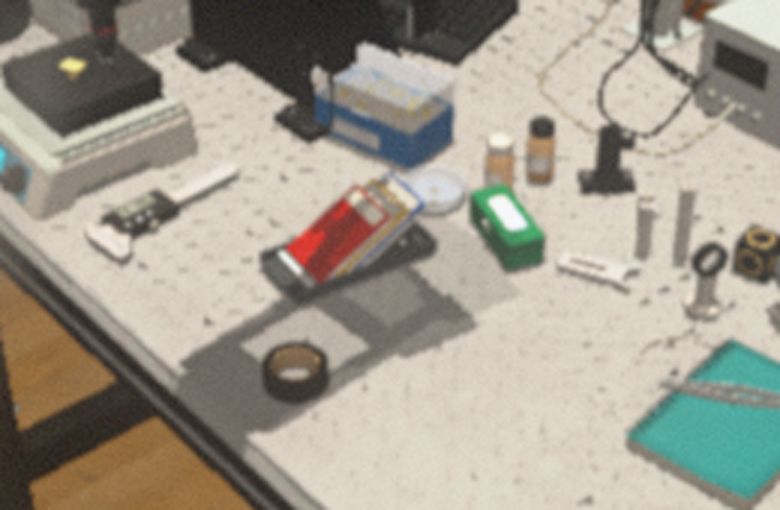

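```bash
python3 - <<'E'
from tray import *
o=robot.get_obs(); im=cv2.imread("pics/w21.png")
C=R.from_euler("z",yaw).as_matrix()@R.from_euler("y",-T30).as_matrix()
big=cv2.resize(im[80:210,235:325],None,fx=4.5,fy=4.5,interpolation=cv2.INTER_CUBIC)
for i,col in ((1,(255,255,0)),(2,(0,255,0)),(3,(255,0,255))):
    for x in (0,.084):
        P=np.array([seat(i)+C@[x,y,.009] for y in (-.029,.029)]); q=proj("wrist",P,o); print(i,x,q.round(1).tolist())
        for a in q: cv2.circle(big,tuple(int(t) for t in ((a-[235,80]+.5)*4.5)),4,col,1)
cv2.imwrite("pics/w21d.png",big)
E
```

```text
1 0 [[252.6, 134.2], [302.3, 134.2]]
1 0.084 [[250.7, 203.7], [304.1, 203.7]]
2 0 [[252.5, 118.9], [302.4, 118.9]]
2 0.084 [[250.4, 187.5], [304.5, 187.5]]
3 0 [[252.4, 103.6], [302.5, 103.6]]
3 0.084 [[250.1, 171.0], [304.8, 171.0]]
```

View pics/w21d.png

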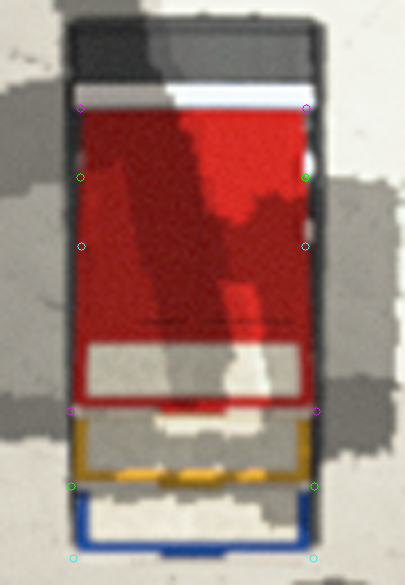

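```bash
python3 - <<'E'
from rig import robot
print(robot.hand_in(), robot.get_obs()["time"])
E
```

```text
the job is handed in; nothing more can be done
the job is handed in; nothing more can be done
```

The three cases are in the tray as a shingled row: blue on the headrest with its foot in step 1, then yellow in step 2, then red in step 3. I handed the job in after about 27 s, with the gripper open and clear of everything.

- **Placing:** I set each case down on a light grip until the wrist felt about 5 N, eased it about 1 mm further, then opened the fingers. The largest wrist force I read was about 6 N, and I saw no drop.
- **Final picture:** all three white label strips show, each case is lid up and label end uppermost, and each looks square between the side walls. Yellow sits about 0.4 mm off centre.
- **Feet:** close-up pictures after each release put the visible foot edge within about 0.5 mm of its expected seated position, behind its own rib. One wider view of blue read about 1.4 mm off instead. I trusted the close-up.
- **Label ends:** they measured about 1 pixel short of prediction on all three. The cases also measured short lying flat on the bench, so I take this as a camera scale error.
- **Bystanders:** the tape, green box, dish and calipers look unmoved in the pictures; I compared them by eye only.
- **Mended on the way:** on the first placing a wrist joint reached the end of its range. I set blue down with the tool tilted 2° less and let it pivot flat in the light grip. Yellow and red I picked up with the tool leaning 10° so this did not recur.

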